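# Fold up the packing tray and fill it with the scoop

## Task

First fold up the cardboard tray's three lowered walls until each stands upright. Then, with the hand scoop, take ceramic tumbling pieces out of the grey stock bin and tip at least four of the six into the tray from close above it, never touching the pieces with the fingers; any others stay in the bin and none may end up on the bench. Finally stand the scoop the right way up on clear bench and let go; leave the tin, the jar and the block with the knife blade where they are.

Things in the scene. Friction and masses are not known exactly. Their poses are not given: they have to be found in the camera images.
- carton: Cardboard folding tray fixed to the bench. Origin: centre of its underside, z up. Base 140 x 140 x 4 mm. The wall on its -x side stands already (outer face at x -70, top 66 mm up). Three stiff flaps, 132 mm wide, 60 mm long, 4 mm thick, hinge on lines 67 mm from the centre towards +x, +y and -y, 5 mm above the bench; they start part raised and stay where pushed.
- carton_mid (a point): Centre of the tray's inner floor, 4 mm above the bench. Erected, the tray is 132 x 132 mm inside with walls to 65 mm above the bench.
- flap_far (a joint): Angle of the flap on the tray's +x side: 0 lies flat outward, 1.57 stands upright (stop). Friction holds it; raising it takes about 2 N at mid-length.
- flap_left (a joint): The same for the flap on the tray's +y side.
- flap_right (a joint): The same for the flap on the tray's -y side.
- bin: Grey open stock bin fixed to the bench, x along it, z up, origin on its underside. Inside: floor 4 mm above the bench from x -110 to +100 mm, then a 45 degree slope rising to its far end at x +150; y -54 to +54 mm. Walls 4 mm thick, 52 mm high, but 78 mm from x +60 to the far end. The pieces start on the floor between x +28 and +101 mm; the rest of the floor is empty.
- scoop: Sheet-metal hand scoop standing on the bench. Origin: under the pan's floor; mouth towards +x, z up. Pan from x -50 (outside of the back wall) to x +65 (lip), 92 mm wide outside, 86 inside; floor 3 mm thick (lip 1.5); back and sides 40 mm high (sides drop to 22 mm at x +29, end at x +51). 180 g.
- scoop_grip (a point): Centre of the scoop's upright wooden handle block, at x -42, y 0, z +105 mm in the scoop's frame: 40 mm in x, 22 mm in y, 62 mm in z (z 74 to 136 mm), on a thin neck over the back wall.
- piece0: Smooth ceramic tumbling piece: chunky pellet 26 mm in diameter, 24 mm high, edges bevelled 7 mm; origin at its centre. 28 g; all six alike.
- piece1: Smooth ceramic tumbling piece: chunky pellet 26 mm in diameter, 24 mm high, edges bevelled 7 mm; origin at its centre. 28 g; all six alike.
- piece2: Smooth ceramic tumbling piece: chunky pellet 26 mm in diameter, 24 mm high, edges bevelled 7 mm; origin at its centre. 28 g; all six alike.
- piece3: Smooth ceramic tumbling piece: chunky pellet 26 mm in diameter, 24 mm high, edges bevelled 7 mm; origin at its centre. 28 g; all six alike.
- piece4: Smooth ceramic tumbling piece: chunky pellet 26 mm in diameter, 24 mm high, edges bevelled 7 mm; origin at its centre. 28 g; all six alike.
- piece5: Smooth ceramic tumbling piece: chunky pellet 26 mm in diameter, 24 mm high, edges bevelled 7 mm; origin at its centre. 28 g; all six alike.
- tin: Bystander: blue solvent tin 60 x 85 x 140 mm with a white cap to 162 mm; origin under its centre.
- jar: Bystander: amber glass jar, 64 mm in diameter, 85 mm high; origin under its centre.
- blade_block: Bystander: wooden block 45 x 220 x 24 mm carrying a steel knife blade blank (to 28 mm high), long side along its y; origin under its centre.

How it is judged:
By the outcome, as a careful person would: the job done as asked, in the order asked, and still so for the second after the job is handed in, with the robot touching nothing.
It also fails if it takes over 72 s, if anything falls off the work surface, if the arm or the gripper's body presses on something with over 40 N, if the wrist force passes 120 N, or if a joint passes its speed limit or range.

## Robot

A 6-joint arm with a two-finger parallel gripper is mounted at the origin on the work surface. World frame = base frame: x ahead of the robot, y to its left, z up, the work surface at z = 0. Lengths are in mm, angles in rad, forces in N, time in s.
With the tool pointing down it reaches from about 300 to 750 mm from the base axis. Payload 8.5 kg.
Tool frame: the origin (TCP) lies midway between the tips of the shut fingers; the grasp point (between the pads) lies 19 mm behind it; z points along the fingers, y is the line along which they close (so a half turn about z gives the same grasp; the last joint's range is limited). The gripper opens to 85 mm and grips with 20 to 120 N. Pads are 22 mm wide; open, the fingers measure 114 mm over their backs; the gripper's body (76 mm by 85 mm) begins 54 mm behind the grasp point. The pads swing forward as they close: fully open they stand 13 mm farther back than shut.
Start: joints at [-1.549, 0.381, 1.297, -0, 1.464, -0.215], TCP at [129.022, -534.634, 231.322] pointing down, gripper open.
Joint ranges: [-3.11, 3.11], [-0.89, 2.33], [0.22, 2.48], [-1.42, 4.56], [0.17, 2.85], [-2.88, 2.88]. Speed limits (rad/s): [2.39, 2.39, 3.14, 3.14, 3.14, 3.14].

## Interface

Orientations are given as a unit quaternion [x, y, z, w].
In Python, from plant import bot, vision gives the robot as it stands.
- The arm moves only by the shell command python3 -m handwheel 'ROWS' [OPENING]. ROWS is JSON, a list of rows, each a list of 6 numbers: the shift along the world's x, y, z in cm, then the turn, a rotation vector about the world's x, y, z in degrees. A call has 1 to 12 rows; each row is the pose to reach, as a shift and turn from the pose commanded when the call began; what a row does not reach only later rows make up. A row lasts 1/12 s, in which the tool goes at most 41.7 mm and 7.16 degrees, less where a joint would pass 70% of its speed; a pose out of reach is approached as far as the arm can. A call with a gripper value outside its range is refused whole. OPENING is the opening, from 0 (shut) to 1 (fully open), set as the call begins (- or left out, the last holds). The fingers move at their own pace and stop on an object; the grip force is fixed at half the most. Time passes only in rows, so rows that repeat a pose let the fingers close. It gives the time, the measured TCP pose, the force, the opening and the grip force at its end, in the units of the state.
- bot.get_obs(): the state, without advancing time (a new reading comes with each control period).
- vision.read_camera(name): name is "scene" or "top"; returns a dict with "color" (400x640x3 uint8, red, green, blue), "fx", "fy", "cx", "cy" (pixels), "dist_coeffs" ([k1, k2, p1, p2, k3] as OpenCV has them; the pictures are not rectified), "world_to_cam" (4x4, takes a point from world to camera coordinates). Camera axes: x right, y up, looking along -z (the intrinsics and any distortion apply to the point x, -y, -z); pixel columns grow to the right and rows downward; lengths in mm; the calibration is good to about 2 mm. A picture is of the moment at which its call begins. There is no depth.
- bot.hand_in(): hands the job in; it is judged then, once.
The state is a dict: "time_s": time; "joints": joint angles; "qvel": joint speeds; "joint_torque": joint torques, N m; "ee_pos": TCP position; "tcp_rot": TCP orientation; "wrist_force": force on the tool from outside, world axes, zero at the start; "ft_torque": the same for the moment, N m; "opening": opening from 0.0 (shut) to 1.0 (fully open); "grasp_force": force on a finger pad.
Only numpy, scipy, OpenCV 4.12 (cv2) and the standard library are available. Lean on these libraries where they do the work, as an engineer would, in place of code of your own. Each camera call takes 0.05 s, during which the arm holds its last target. There are 200 camera calls.

## Working session

There is one attempt and no reset: what is moved stays moved. The work goes in short steps, Python scripts to look and compute and a shell command to move; the robot and the scene stay as the last step left them, time stands still between calls to the robot, and variables do not carry over. Pictures are saved under pics/ and viewed, at most 10 in all, crops included, and the job is handed in when it is done.

```bash
ls; mkdir -p pics
cat > h.py <<'E'
import numpy as np, cv2, json
from plant import bot, vision
def cam(n):
    c=vision.read_camera(n); c['K']=np.array([[c['fx'],0,c['cx']],[0,c['fy'],c['cy']],[0,0,1.]]); c['d']=np.array(c['dist_coeffs'],float); c['M']=np.array(c['world_to_cam']); return c
def ray(c,px,z):
    u=cv2.undistortPoints(np.array(px,float).reshape(-1,1,2),c['K'],c['d']).reshape(-1,2)
    R=c['M'][:3,:3]; o=-R.T@c['M'][:3,3]
    D=np.c_[u[:,0],-u[:,1],-np.ones(len(u))]@R
    return o+D*((z-o[2])/D[:,2])[:,None]
def proj(c,P):
    P=np.atleast_2d(P).astype(float); q=P@c['M'][:3,:3].T+c['M'][:3,3]; q[:,1:]*=-1
    return cv2.projectPoints(q,np.zeros(3),np.zeros(3),c['K'],c['d'])[0].reshape(-1,2)
def save(c,f,box=None,s=1):
    im=c['color'][:,:,::-1]
    if box: im=im[box[1]:box[3],box[0]:box[2]]
    cv2.imwrite('pics/'+f,cv2.resize(im,None,fx=s,fy=s,interpolation=cv2.INTER_CUBIC))
E
python3 - <<'E'
from h import *
for n in('top','scene'):
    c=cam(n); save(c,n+'0.png',s=1.25); np.save(n+'0.npy',c['color']); R=c['M'][:3,:3]; print(n,-R.T@c['M'][:3,3],R.round(2).tolist(),c['fx'])
print(bot.get_obs())
E
```

```text
pics
top [ 464.23666307   26.30732671 1092.42142991] [[-0.03, -1.0, 0.02], [0.99, -0.02, 0.12], [-0.12, 0.03, 0.99]] 372.88238211681085
scene [961.5740931  591.38381702 688.19874901] [[-0.84, 0.54, 0.01], [-0.35, -0.56, 0.75], [0.41, 0.63, 0.66]] 384.7009647191473
{'time_s': 0.1, 'joints': array([-1.54930604e+00,  3.81125968e-01,  1.29813665e+00,  2.53432768e-05,
        1.46360762e+00, -2.15322828e-01]), 'qvel': array([ 0.00076589, -0.00145285, -0.00157879, -0.00202366,  0.00024537,
       -0.00034967]), 'joint_torque': array([ 3.79151330e-03, -4.49216831e+01, -2.31655151e+01, -1.46347143e-04,
        3.66108914e-03, -1.78101715e-05]), 'ee_pos': array([ 129.01965872, -534.3931543 ,  230.7912446 ]), 'tcp_rot': array([ 9.92998088e-01,  1.18128695e-01,  7.43513836e-05, -6.34575198e-04]), 'wrist_force': array([ 0.60150046, -0.50976569, -0.57896213]), 'ft_torque': array([ 0.00424832, -0.0066047 , -0.04117272]), 'grasp_force': 0.0, 'opening': 0.9995239034396421}
```

View pics/top0.png

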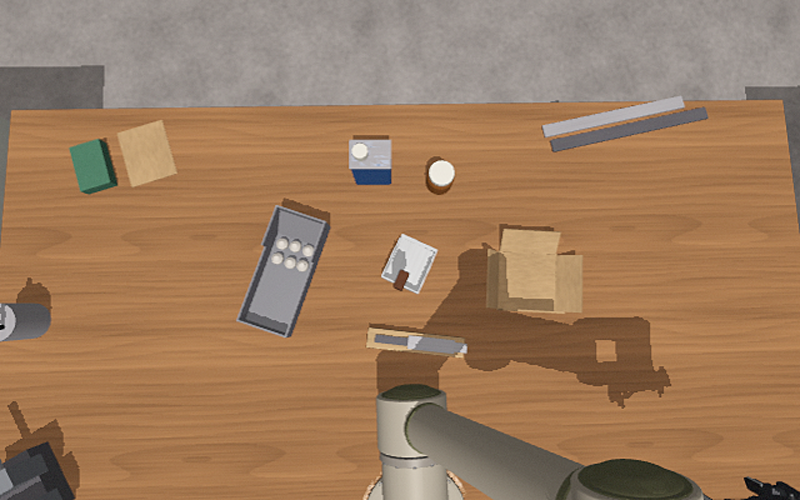

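View pics/scene0.png

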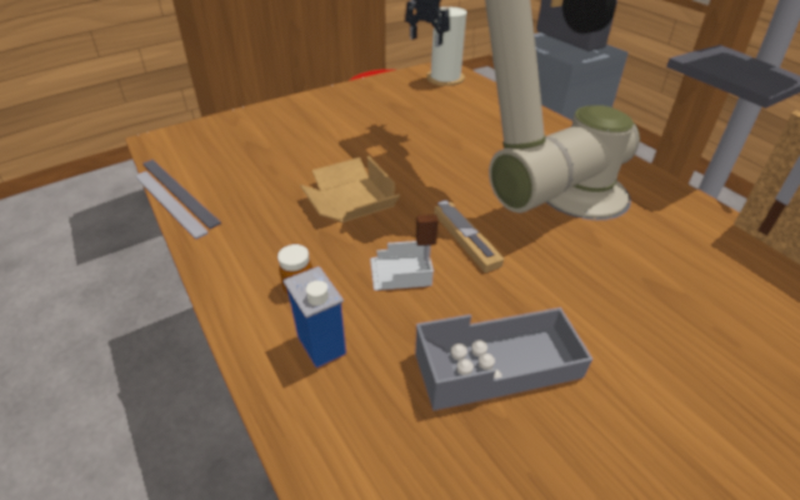

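Run:
```python
import numpy as np,cv2
t=np.load('top0.npy')[:,:,::-1]; s=np.load('scene0.npy')[:,:,::-1]
r=lambda im,b:cv2.resize(im[b[1]:b[3],b[0]:b[2]],(400,300),interpolation=cv2.INTER_CUBIC)
A=r(t,(375,170,479,248)+()); B=r(s,(230,115,334,193)); C=r(t,(285,170,389,248)); D=r(t,(170,150,334,273))
cv2.imwrite('pics/m1.png',np.vstack([np.hstack([A,B]),np.hstack([C,D])]))
```

```text
(no output)
```

View pics/m1.png

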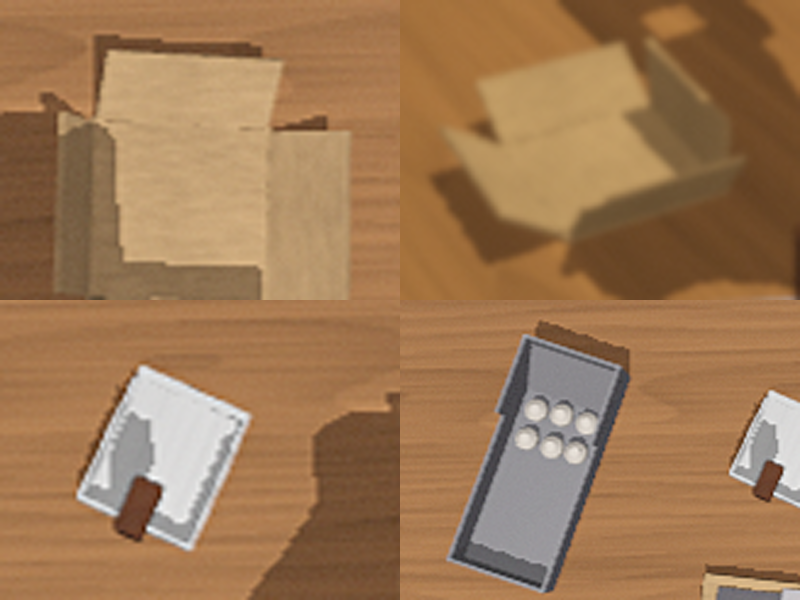

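The top view shows the carton at about (423,225) in full-frame pixels with its wall towards the robot. The scoop is at (327,210) with its mouth up-right, and the bin is at (227,217) with its deep end away from the robot and six pieces at its slope. I'll convert these to world positions.

Run:
```python
from h import *
c=cam('top'); s=cam('scene')
P=lambda off,sc,l,m=(0,300):[((x-m[0])/sc+off[0]-.5+.5/sc,(y-m[1])/sc+off[1]-.5+.5/sc) for x,y in l]
def pr(n,a): print(n,a.round(0)[:,:2].tolist())
C=(285,170);k=400/104
lip=ray(c,P(C,k,[(142,365),(250,413)]),2);bk=ray(c,P(C,k,[(80,497),(193,549)]),40)
pr('lip',lip);pr('back',bk)
h=ray(c,P(C,k,[(128,476),(161,487),(148,541),(115,528)]),136);pr('handle',h)
d=lip.mean(0)-bk.mean(0);print('scoop yaw',np.degrees(np.arctan2(d[1],d[0])),np.linalg.norm(d[:2]),'origin',lip.mean(0)-d/np.linalg.norm(d[:2])*65, np.linalg.norm(lip[0]-lip[1]))
kd=400/164;D=(170,150)
f=ray(c,P(D,kd,[(525,337),(629,369)],(400,300)),78);n=ray(c,P(D,kd,[(450,560),(550,592)],(400,300)),52)
pr('bin far',f);pr('bin near',n);d=f.mean(0)-n.mean(0);L=np.linalg.norm(d[:2]);e=d[:2]/L;yaw=np.degrees(np.arctan2(d[1],d[0]))
o=n.mean(0)[:2]+e*114;print('bin yaw',yaw,L,'(268) origin',o)
p=ray(c,P(D,kd,[(537,408),(561,414),(587,424),(526,437),(551,446),(575,452)],(400,300)),18)
pr('pieces',p);q=p[:,:2]-o;pr('in bin',np.c_[q@e,q@np.array([-e[1],e[0]])])
A=(375,170)
hh=ray(c,P(A,k,[(100,120),(268,127)],(0,0)),5);pr('hinge far',hh);w=ray(c,[(401.2,247.6),(442,247.6)],66);pr('wall',w)
pr('far edge@z30',ray(c,P(A,k,[(108,50),(283,62)],(0,0)),30))
pr('left edge@z40',ray(c,P(A,k,[(58,112)],(0,0))+[(389.5,246)],40))
pr('right edge@z30',ray(c,P(A,k,[(350,131)],(0,0))+[(465.3,249.2)],30))
pr('bladeblock',ray(c,np.array([(370,325),(466,345),(464,357),(367,347)])/1.25,24))
pr('jar',ray(c,[(440/1.25,172/1.25)],85));pr('tin',ray(c,np.array([(349,140),(391,141),(391,166)])/1.25,140))
# scene points of flaps, crop offset(230,115), montage x-400
S=lambda l:P((230,115),k,l,(400,0))
g=[('left flap?',[(445,128),(500,215),(570,240)]),('far?',[(478,80),(623,42),(655,127),(497,147)]),('right',[(650,38),(730,122)]),('near wall',[(745,160)])]
for nm,l in g: pr(nm+' z5',ray(s,S(l),5)); pr(nm+' z45',ray(s,S(l),45))
```

```text
lip [[631.0, 14.0], [592.0, -68.0]]
back [[529.0, 62.0], [489.0, -20.0]]
handle [[536.0, 27.0], [528.0, 5.0], [493.0, 14.0], [502.0, 36.0]]
scoop yaw -25.05782430088022 113.85985731885695 origin [5.53064072e+02 4.98665752e-01 2.36933348e+01] 90.75795682462086
bin far [[686.0, 290.0], [647.0, 173.0]]
bin near [[439.0, 378.0], [400.0, 267.0]]
bin yaw -20.148254420327238 263.1968114398234 (268) origin [526.4579018  283.17537856]
pieces [[613.0, 291.0], [605.0, 263.0], [593.0, 232.0], [579.0, 304.0], [568.0, 274.0], [560.0, 246.0]]
in bin [[79.0, 37.0], [81.0, 8.0], [80.0, -25.0], [42.0, 37.0], [42.0, 6.0], [44.0, -23.0]]
hinge far [[583.0, -218.0], [575.0, -348.0]]
wall [[448.0, -200.0], [445.0, -313.0]]
far edge@z30 [[633.0, -221.0], [621.0, -354.0]]
left edge@z40 [[586.0, -179.0], [452.0, -173.0]]
right edge@z30 [[568.0, -401.0], [438.0, -391.0]]
bladeblock [[420.0, 91.0], [369.0, -125.0], [343.0, -119.0], [371.0, 99.0]]
jar [[754.0, -73.0]]
tin [[812.0, 123.0], [808.0, 34.0], [753.0, 35.0]]
left flap? z5 [[602.0, -395.0], [616.0, -262.0], [585.0, -206.0]]
left flap? z45 [[623.0, -337.0], [636.0, -212.0], [607.0, -159.0]]
far? z5 [[547.0, -448.0], [409.0, -436.0], [454.0, -303.0], [578.0, -346.0]]
far? z45 [[571.0, -387.0], [441.0, -376.0], [484.0, -250.0], [600.0, -291.0]]
right z5 [[385.0, -429.0], [398.0, -276.0]]
right z45 [[419.0, -369.0], [431.0, -225.0]]
near wall z5 [[417.0, -223.0]]
near wall z45 [[449.0, -176.0]]
```

Sizes check out: scoop lip 91 (92 nominal), bin length 263 (268 nominal), pieces in bin x 42–81. The carton is at about (512,-279) with yaw -3.5°. Starting with the right flap.

```bash
python3 -m handwheel '[[4,1,-1,0,0,-2],[8,2,-2,0,0,-4],[12,3,-3,0,0,-6],[16,4,-4,0,0,-8],[20,5,-5,0,0,-10],[24,6,-6,0,0,-12],[28,7,-7,0,0,-14],[32,8,-8,0,0,-16],[36,9,-8,0,0,-17],[37.4,9.4,-11,0,0,-17],[37.4,9.4,-14,0,0,-17],[37.4,9.4,-14,0,0,-17]]' 0
python3 -m handwheel '[[0,0,-3,0,0,0],[0,0,-6.5,0,0,0],[0,0.5,-6.5,0,0,0],[0,1.5,-6.5,0,0,0],[0.1,2.5,-6.5,0,0,0],[0.1,3.5,-6.5,0,0,0],[0.2,4.5,-6.5,0,0,0],[0.3,5.3,-6.5,0,0,0],[0.4,6.1,-6.5,0,0,0],[0.4,6.6,-6.5,0,0,0],[0.4,7,-6.5,0,0,0],[0.4,7,-6.5,0,0,0]]'
```

```text
time_s: 1.2
ee_pos: [502.3, -437.6, 84.8]
tcp_rot: [1.0, -0.029, -0.004, -0.004]
wrist_force: [0.7, 1.2, -1.3]
opening: 0.0
grasp_force: 0.0
time_s: 2.2
ee_pos: [507.7, -390.3, 43.1]
tcp_rot: [0.999, -0.031, 0.008, 0.023]
wrist_force: [-38.2, -54.7, 67.0]
opening: 0.003
grasp_force: 43.5
```

Unexpected contact force, so I'm backing off along the path and looking.

```bash
python3 -m handwheel '[[0,-3,0,0,0,0],[-0.3,-5,2,0,0,0],[-0.4,-7,5,0,0,0],[-0.4,-8,9,0,0,0],[-0.4,-8,9,0,0,0]]'
python3 - <<'E'
from h import *
c=cam('top');s=cam('scene'); np.save('top1.npy',c['color']);np.save('scene1.npy',s['color'])
r=lambda im,b:cv2.resize(im[b[1]:b[3],b[0]:b[2],::-1],(400,400),interpolation=cv2.INTER_CUBIC)
cv2.imwrite('pics/m2.png',np.hstack([r(c['color'],(370,165,490,285)),r(s['color'],(220,60,360,200))]))
print(bot.get_obs()['ee_pos'],bot.get_obs()['wrist_force'])
E
```

```text
time_s: 2.62
ee_pos: [504.8, -454.5, 126.5]
tcp_rot: [0.999, -0.031, 0.005, 0.006]
wrist_force: [0.2, -0.6, 1.3]
opening: 0.002
grasp_force: 0.0
[ 503.64028876 -450.83979207  119.83973925] [-0.34038483  0.76383134 -0.68260733]
```

View pics/m2.png

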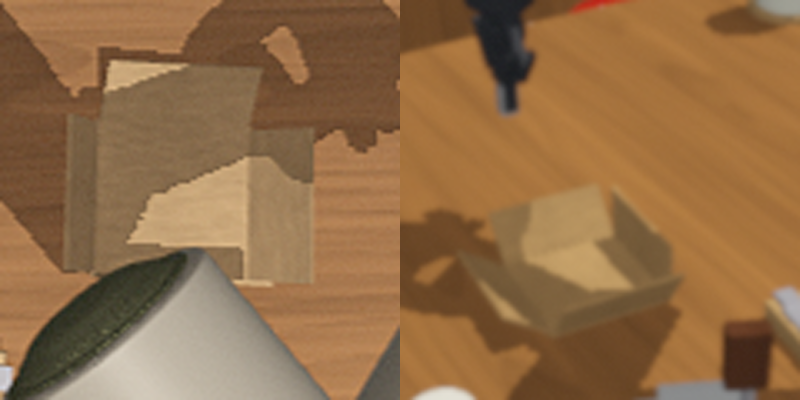

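The right flap rose partly (edge now near (464,220) in top pixels), so the tip rode up on its edge. I'll descend fully first, then push slower.

```bash
python3 -m handwheel '[[0,0,-3,0,0,0],[0,0,-6,0,0,0],[0,0,-9.3,0,0,0],[0,0,-9.3,0,0,0],[0,0,-9.3,0,0,0],[0,0,-9.3,0,0,0]]'
python3 -m handwheel '[[0,0.7,0,0,0,0],[0,1.4,0,0,0,0],[0,2.1,0,0,0,0],[0,2.8,0,0,0,0],[0,3.5,0,0,0,0],[0,4.2,0,0,0,0],[0,4.9,0,0,0,0],[0,4.9,0,0,0,0]]'
```

```text
time_s: 3.22
ee_pos: [503.7, -450.8, 25.2]
tcp_rot: [1.0, -0.03, 0.001, 0.001]
wrist_force: [-0.6, 0.4, 0.5]
opening: -0.0
grasp_force: 0.0
time_s: 3.88
ee_pos: [503.1, -400.0, 23.4]
tcp_rot: [1.0, -0.029, -0.0, -0.0]
wrist_force: [0.6, 0.2, 0.2]
opening: -0.003
grasp_force: 0.0
```

```bash
python3 -m handwheel '[[0,0.6,0,0,0,0],[0.1,1.2,0,0,0,0],[0.1,1.8,0,0,0,0],[0.2,2.4,0,0,0,0],[0.2,2.8,0,0,0,0],[0.2,3.1,0,0,0,0],[0.2,3.1,0,0,0,0],[0.2,3.1,0,0,0,0]]'
```

```text
time_s: 4.55
ee_pos: [505.6, -371.2, 25.2]
tcp_rot: [1.0, -0.03, 0.001, 0.001]
wrist_force: [-3.0, -1.9, 13.5]
opening: 0.001
grasp_force: 6.8
```

```bash
python3 -m handwheel '[[0,0.3,0,0,0,0],[0,0.6,0,0,0,0],[0,0.6,0,0,0,0]]'
python3 -m handwheel '[[0,0.2,0,0,0,0],[0,0.4,0,0,0,0],[0,0.4,0,0,0,0]]'
```

```text
time_s: 4.8
ee_pos: [506.1, -365.7, 26.2]
tcp_rot: [1.0, -0.03, 0.002, 0.002]
wrist_force: [-2.6, -2.5, 17.9]
opening: -0.001
grasp_force: 9.5
time_s: 5.05
ee_pos: [506.4, -361.8, 26.6]
tcp_rot: [1.0, -0.03, 0.002, 0.002]
wrist_force: [-1.4, -0.8, 20.9]
opening: 0.0
grasp_force: 9.7
```

```bash
python3 -m handwheel '[[0,-0.3,0.8,0,0,0],[0,-0.3,1.6,0,0,0],[0,-0.3,1.6,0,0,0],[0,-0.3,1.6,0,0,0]]'
python3 -m handwheel '[[0,0.2,0,0,0,0],[0,0.4,0,0,0,0],[0,0.4,0,0,0,0]]'
python3 - <<'E'
from h import *
c=cam('top');s=cam('scene')
r=lambda im,b:cv2.resize(im[b[1]:b[3],b[0]:b[2],::-1],(400,400),interpolation=cv2.INTER_CUBIC)
cv2.imwrite('pics/m3.png',np.hstack([r(c['color'],(370,165,490,285)),r(s['color'],(220,70,330,180))]))
E
```

```text
time_s: 5.38
ee_pos: [505.0, -363.2, 39.3]
tcp_rot: [1.0, -0.03, -0.0, -0.0]
wrist_force: [0.3, -0.0, 0.3]
opening: 0.003
grasp_force: 0.0
time_s: 5.63
ee_pos: [504.9, -359.6, 38.8]
tcp_rot: [1.0, -0.03, -0.0, 0.0]
wrist_force: [0.6, -1.4, -1.6]
opening: -0.0
grasp_force: 1.0
```

View pics/m3.png

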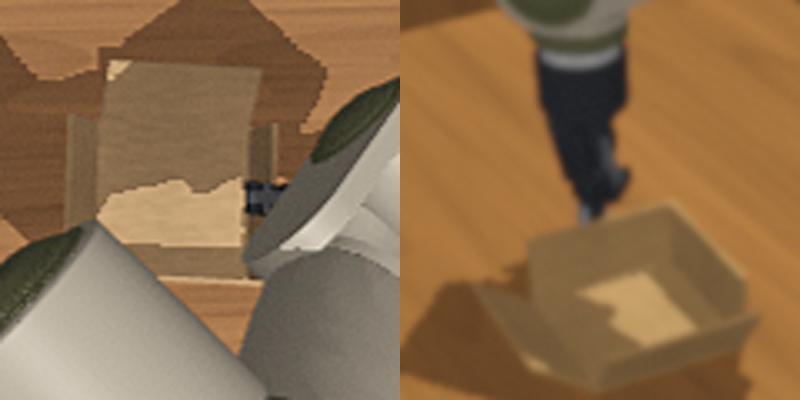

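The right flap is nearly upright (its edge is at about (275,125) in the crop), so I'll keep pushing to the stop.

```bash
python3 -m handwheel '[[0,0.2,0,0,0,0],[0,0.4,0,0,0,0],[0,0.6,0,0,0,0],[0,0.6,0,0,0,0]]'
python3 -m handwheel '[[0,0.2,0,0,0,0],[0,0.4,0,0,0,0],[0,0.4,0,0,0,0]]'
python3 -m handwheel '[[0,0.2,0,0,0,0],[0,0.4,0,0,0,0],[0,0.4,0,0,0,0]]'
```

```text
time_s: 6.07
ee_pos: [505.0, -358.9, 39.2]
tcp_rot: [1.0, -0.03, 0.001, 0.005]
wrist_force: [-1.2, -25.9, -11.3]
opening: 0.001
grasp_force: 12.4
time_s: 6.32
ee_pos: [505.0, -358.6, 39.3]
tcp_rot: [0.999, -0.031, 0.002, 0.008]
wrist_force: [-2.1, -41.1, -18.8]
opening: 0.001
grasp_force: 19.9
time_s: 6.57
ee_pos: [505.1, -358.2, 39.5]
tcp_rot: [0.999, -0.031, 0.003, 0.011]
wrist_force: [-4.6, -56.2, -24.8]
opening: -0.004
grasp_force: 27.4
```

```bash
python3 -m handwheel '[[0,-3,0,0,0,0],[0,-6,0,0,0,0],[0,-7,3,0,0,0],[0,-7,7,0,0,0],[3,-4,11,0,0,0],[6.5,-1,11,0,0,0],[10,2,11,0,0,0],[13,5,11,0,0,0],[16,5.7,11,0,0,0],[16,5.7,11,0,0,0],[16,5.7,11,0,0,0]]'
python3 -m handwheel '[[0,0,-3,0,0,0],[0,0,-6,0,0,0],[0,0,-9,0,0,0],[0,0,-11.8,0,0,0],[0,0,-11.8,0,0,0],[0,0,-11.8,0,0,0]]'
```

```text
time_s: 7.48
ee_pos: [667.1, -285.6, 148.4]
tcp_rot: [1.0, -0.028, -0.0, -0.001]
wrist_force: [0.8, 0.7, -0.3]
opening: -0.002
grasp_force: 0.0
time_s: 7.98
ee_pos: [663.8, -289.0, 30.6]
tcp_rot: [1.0, -0.03, -0.001, -0.001]
wrist_force: [1.4, -0.3, 1.0]
opening: -0.005
grasp_force: 0.0
```

```bash
python3 -m handwheel '[[-1,0,0,0,0,0],[-2,0,0,0,0,0],[-2.6,0,0,0,0,0],[-3.2,0,0,0,0,0],[-3.8,0,0.3,0,0,0],[-4.4,0,0.7,0,0,0],[-5,0,1.1,0,0,0],[-5.5,0.1,1.5,0,0,0],[-6,0.1,1.5,0,0,0],[-6,0.1,1.5,0,0,0]]'
python3 -m handwheel '[[-0.3,0,0,0,0,0],[-0.6,0,0.1,0,0,0],[-0.9,0,0.2,0,0,0],[-0.9,0,0.2,0,0,0]]'
```

```text
time_s: 8.82
ee_pos: [604.1, -287.8, 46.8]
tcp_rot: [1.0, -0.03, -0.0, -0.0]
wrist_force: [0.2, 0.2, -0.4]
opening: 0.005
grasp_force: 0.0
time_s: 9.15
ee_pos: [595.4, -287.6, 48.1]
tcp_rot: [1.0, -0.03, -0.0, -0.0]
wrist_force: [0.2, -0.0, -0.7]
opening: 0.002
grasp_force: 0.0
```

```bash
python3 -m handwheel '[[-0.3,0,0,0,0,0],[-0.6,0,0,0,0,0],[-0.8,0,0,0,0,0],[-0.8,0,0,0,0,0]]'
python3 - <<'E'
from h import *
s=cam('scene');save(s,'m4.png',(220,70,330,180),4)
E
```

```text
time_s: 9.48
ee_pos: [592.9, -287.6, 48.6]
tcp_rot: [1.0, -0.03, 0.006, 0.001]
wrist_force: [24.8, 0.9, -10.5]
opening: 0.001
grasp_force: 12.7
```

View pics/m4.png

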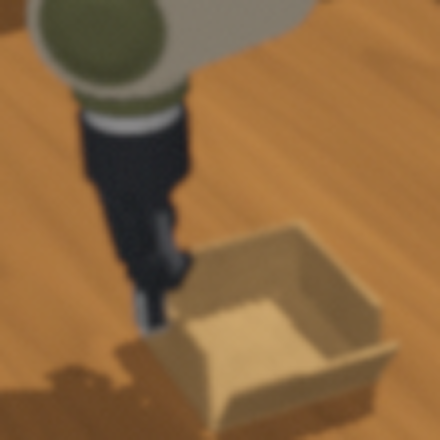

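The far flap is upright against its stop. Next is the left flap.

```bash
python3 -m handwheel '[[2,0,0,0,0,0],[4,0,0,0,0,0],[4,0,4,0,0,0],[4,0,8,0,0,0],[2,2,10,0,0,0],[0,5,10,0,0,0],[-2,8,10,0,0,0],[-4,11,10,0,0,0],[-6,14,10,0,0,0],[-6.8,15.3,10,0,0,0],[-6.8,15.3,10,0,0,0],[-6.8,15.3,10,0,0,0]]'
python3 -m handwheel '[[0,0,-3,0,0,0],[0,0,-6,0,0,0],[0,0,-9,0,0,0],[0,0,-10.7,0,0,0],[0,0,-10.7,0,0,0],[0,0,-10.7,0,0,0]]'
python3 -m handwheel '[[0,-0.7,0,0,0,0],[0,-1.4,0,0,0,0],[0,-2.1,0,0,0,0],[0,-2.8,0,0,0,0],[0,-3.4,0.2,0,0,0],[0,-4,0.4,0,0,0],[0,-4.6,0.6,0,0,0],[0,-5.2,0.8,0,0,0],[-0.1,-5.7,0.8,0,0,0],[-0.1,-5.7,0.8,0,0,0]]'
```

```text
time_s: 10.53
ee_pos: [520.0, -134.5, 148.7]
tcp_rot: [1.0, -0.03, 0.0, 0.0]
wrist_force: [0.3, -0.3, -1.0]
opening: -0.0
grasp_force: 0.0
time_s: 11.03
ee_pos: [520.5, -135.7, 40.9]
tcp_rot: [1.0, -0.03, -0.0, -0.0]
wrist_force: [0.2, -0.6, 1.4]
opening: 0.003
grasp_force: 0.0
time_s: 11.87
ee_pos: [519.6, -191.2, 49.8]
tcp_rot: [1.0, -0.031, 0.001, -0.001]
wrist_force: [2.2, 7.5, 4.6]
opening: 0.001
grasp_force: 3.8
```

```bash
python3 -m handwheel '[[0,-0.3,0,0,0,0],[0,-0.6,0,0,0,0],[0,-0.6,0,0,0,0]]'
python3 -m handwheel '[[0,-0.3,0,0,0,0],[0,-0.5,0,0,0,0],[0,-0.5,0,0,0,0]]'
python3 -m handwheel '[[0,-0.3,0,0,0,0],[0,-0.4,0,0,0,0],[0,-0.4,0,0,0,0]]'
```

```text
time_s: 12.12
ee_pos: [519.4, -192.2, 49.8]
tcp_rot: [1.0, -0.03, 0.0, -0.005]
wrist_force: [6.5, 31.9, 12.5]
opening: 0.005
grasp_force: 16.5
time_s: 12.37
ee_pos: [519.2, -192.9, 49.7]
tcp_rot: [1.0, -0.03, -0.001, -0.009]
wrist_force: [9.2, 52.5, 19.1]
opening: -0.002
grasp_force: 27.0
time_s: 12.62
ee_pos: [519.1, -193.6, 49.7]
tcp_rot: [0.999, -0.03, -0.001, -0.012]
wrist_force: [12.1, 69.0, 24.5]
opening: -0.002
grasp_force: 35.3
```

All three walls are at their stops. The contacts place the carton centre near (512,-276). I'll retreat, start turning, and re-measure the bin and scoop using masks.

```bash
python3 -m handwheel '[[0,3,0,0,0,0],[0,6,0,0,0,0],[0,6,4,0,0,7],[0,6,8,0,0,14],[0,6,12,0,0,21],[0,6,15,0,0,28],[0,6,15,0,0,35],[0,6,15,0,0,42],[0,6,15,0,0,49],[0,6,15,0,0,56],[0,6,15,0,0,63],[0,6,15,0,0,70]]' 1
python3 - <<'E'
from h import *
c=cam('top');s=cam('scene'); np.save('top2.npy',c['color']);np.save('scene2.npy',s['color'])
hsv=cv2.cvtColor(c['color'],cv2.COLOR_RGB2HSV)
def big(m,box):
    q=np.zeros_like(m);q[box[1]:box[3],box[0]:box[2]]=m[box[1]:box[3],box[0]:box[2]]
    cs=cv2.findContours(q,cv2.RETR_EXTERNAL,cv2.CHAIN_APPROX_NONE)[0];return max(cs,key=cv2.contourArea)
m=((hsv[:,:,1]<70)*255).astype(np.uint8)
b=big(m,(175,150,280,285)); a=cv2.approxPolyDP(b,6,True).reshape(-1,2);print('bin poly',a.tolist(),cv2.contourArea(b))
for z in(0,52,78):print(z,ray(c,a,z)[:,:2].round(0).tolist())
b=big(m,(295,175,360,245)); a=cv2.approxPolyDP(b,3,True).reshape(-1,2);print('scoop poly',a.tolist())
for z in(2,40):print(z,ray(c,a,z)[:,:2].round(0).tolist())
# scene
h2=cv2.cvtColor(s['color'],cv2.COLOR_RGB2HSV);m=((h2[:,:,1]<70)*255).astype(np.uint8)
b=big(m,(325,240,480,335)); a=cv2.approxPolyDP(b,4,True).reshape(-1,2);print('scene bin',a.tolist())
for z in(0,52,78):print(z,ray(s,a,z)[:,:2].round(0).tolist())
# brown handle in scene
br=((h2[:,:,2]<90)&(h2[:,:,1]>100)*1).astype(np.uint8)*255
b=big(br,(325,165,355,200));print('handle scene',cv2.boundingRect(b),ray(s,[b.reshape(-1,2).mean(0)],105).round(0))
# pieces
g=cv2.inRange(c['color'],(190,180,170),(255,255,255));q=np.zeros_like(g);q[190:222,205:255]=g[190:222,205:255]
n,_,st,ce=cv2.connectedComponentsWithStats(q);print([(x.round(1).tolist(),int(t[4])) for x,t in zip(ce[1:],st[1:])])
print(ray(c,ce[1:],18).round(0)[:,:2].tolist())
E
```

```text
time_s: 13.62
ee_pos: [519.0, -147.2, 199.3]
tcp_rot: [0.834, 0.551, -0.0, 0.0]
wrist_force: [-0.2, 0.1, 0.2]
opening: 0.998
grasp_force: 0.0
bin poly [[220, 164], [189, 256], [230, 269], [263, 180]] 4414.0
0 [[706.0, 313.0], [438.0, 399.0], [398.0, 282.0], [655.0, 187.0]]
52 [[694.0, 300.0], [440.0, 382.0], [401.0, 270.0], [646.0, 179.0]]
78 [[689.0, 293.0], [440.0, 373.0], [403.0, 264.0], [641.0, 175.0]]
scoop poly [[321, 187], [305, 221], [315, 225], [322, 215], [327, 218], [323, 230], [334, 234], [349, 199]]
2 [[630.0, 16.0], [531.0, 65.0], [518.0, 36.0], [547.0, 15.0], [538.0, 0.0], [503.0, 13.0], [491.0, -19.0], [593.0, -66.0]]
40 [[624.0, 16.0], [528.0, 63.0], [516.0, 35.0], [544.0, 15.0], [535.0, 1.0], [502.0, 13.0], [490.0, -17.0], [588.0, -63.0]]
scene bin [[473, 286], [447, 246], [377, 258], [374, 251], [333, 259], [333, 285], [347, 327], [464, 302]]
0 [[396.0, 364.0], [357.0, 249.0], [524.0, 185.0], [517.0, 165.0], [612.0, 133.0], [654.0, 193.0], [689.0, 292.0], [445.0, 382.0]]
52 [[439.0, 382.0], [403.0, 275.0], [557.0, 216.0], [550.0, 197.0], [639.0, 167.0], [677.0, 223.0], [709.0, 315.0], [484.0, 398.0]]
78 [[460.0, 390.0], [425.0, 288.0], [574.0, 231.0], [567.0, 213.0], [652.0, 185.0], [689.0, 238.0], [719.0, 326.0], [504.0, 405.0]]
handle scene (333, 172, 18, 24) [[515.  20. 105.]]
[([225.3, 195.4], 45), ([235.5, 197.5], 42), ([246.0, 201.0], 45), ([221.2, 207.2], 45), ([231.6, 210.8], 45), ([241.4, 213.1], 43)]
[[609.0, 292.0], [602.0, 263.0], [592.0, 233.0], [575.0, 304.0], [564.0, 274.0], [557.0, 246.0]]
```

Bin origin is about (525,287) with yaw -20.2°. Scoop origin is (553,1) with yaw -25°, and both views agree on the handle at (515,19.5). Going to grasp it.

```bash
python3 -m handwheel '[[0,2,0,0,0,7],[0,4,0,0,0,14],[0,6,0,0,0,21],[0,8,0,0,0,28],[0,10,0,0,0,35],[0,12,0,0,0,42],[0,14,0,0,0,49],[-0.2,16,0,0,0,56],[-0.35,16.7,0,0,0,63],[-0.35,16.7,0,0,0,70],[-0.35,16.7,0,0,0,77],[-0.35,16.7,0,0,0,84]]' 1
python3 -m handwheel '[[0,0,0,0,0,4.5],[0,0,-2,0,0,4.5],[0,0,-5,0,0,4.5],[0,0,-8,0,0,4.5],[0,0,-10,0,0,4.5],[0,0,-11.2,0,0,4.5],[0,0,-11.2,0,0,4.5],[0,0,-11.2,0,0,4.5],[0,0,-11.2,0,0,4.5]]' 1
python3 -m handwheel '[[0,0,0,0,0,0],[0,0,0,0,0,0],[0,0,0,0,0,0],[0,0,0,0,0,0],[0,0,0,0,0,0],[0,0,0,0,0,0],[0,0,0,0,0,0],[0,0,0,0,0,0]]' 0
```

```text
time_s: 14.72
ee_pos: [515.6, 20.3, 199.3]
tcp_rot: [0.253, 0.967, -0.0, 0.0]
wrist_force: [-0.1, 0.0, 0.4]
opening: 1.0
grasp_force: 0.0
time_s: 15.47
ee_pos: [516.2, 20.1, 88.3]
tcp_rot: [0.217, 0.976, -0.0, 0.001]
wrist_force: [-0.5, -0.5, 0.1]
opening: 1.0
grasp_force: 0.0
time_s: 16.13
ee_pos: [515.6, 20.4, 87.5]
tcp_rot: [0.216, 0.976, -0.0, 0.0]
wrist_force: [0.1, 0.9, 2.9]
opening: 0.251
grasp_force: 62.8
```

Scoop gripped (21 mm opening). Lifting it and carrying it over to the bin.

```bash
python3 -m handwheel '[[0,0,1,0,0,0],[0,0,3,0,0,0],[0,0,5.5,0,0,0],[0,0,8,0,0,0],[0,1,10.5,0,0,0],[-0.5,3,12,0,0,0],[-1.2,5.5,12,0,0,1],[-2,8.5,12,0,0,2],[-2.8,11.5,12,0,0,3],[-3.6,14.5,12,0,0,4],[-4.5,17.5,12,0,0,4.7],[-5.3,20.5,12,0,0,4.7]]'
python3 -m handwheel '[[-0.8,3,0,0,0,0],[-1.4,5.5,0,0,0,0],[-1.9,7.5,0,0,0,0],[-2.3,8.9,0,0,0,0],[-2.36,9.34,0,0,0,0],[-2.36,9.34,0,0,0,0],[-2.36,9.34,0,0,0,0]]'
python3 - <<'E'
from h import *
print(bot.get_obs()['ee_pos'],bot.get_obs()['tcp_rot'],bot.get_obs()['opening'])
c=cam('top');save(c,'m5.png',(150,140,350,290),3)
E
```

```text
time_s: 17.13
ee_pos: [461.5, 226.7, 206.9]
tcp_rot: [0.175, 0.984, -0.0, -0.001]
wrist_force: [0.4, 0.1, -0.9]
opening: 0.247
grasp_force: 62.3
time_s: 17.72
ee_pos: [439.0, 318.2, 207.0]
tcp_rot: [0.176, 0.984, -0.0, -0.0]
wrist_force: [-0.1, -0.4, -1.5]
opening: 0.252
grasp_force: 62.3
[439.00933949 318.1730586  207.00274092] [ 1.75690308e-01  9.84445385e-01 -3.67192740e-04 -2.52550655e-04] 0.25237262122439197
```

View pics/m5.png

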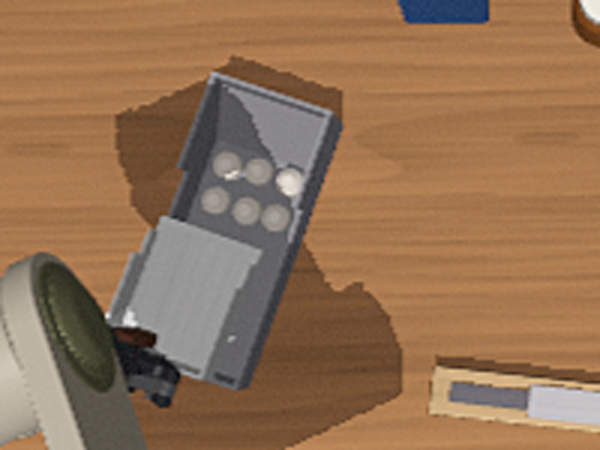

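The scoop hangs over the bin, with its lip at crop (162,217)–(262,250), pieces undisturbed. I'll check the lip against the bin axis.

```bash
python3 - <<'E'
from h import *
c=cam('top')
e=np.array([.9385,-.3453]);n=np.array([.3453,.9385]);O=np.array([525.3,287])
p=ray(c,np.array([(162,217),(262,250)])/3+(150,140)-.33,120)[:,:2];print(p.round(0),((p-O)@e).round(),((p-O)@n).round(),np.linalg.norm(p[0]-p[1]))
# bin interior edges at floor/rims: left wall rim inner far, etc
q=ray(c,np.array([(212,74),(340,117)])/3+(150,140)-.33,78)[:,:2];print(((q-O)@e).round(),((q-O)@n).round())
E
python3 -m handwheel '[[0,0,-2,0,0,0],[0,0,-4,0,0,0],[0,0,-6,0,0,0],[0,0,-7.5,0,0,0],[0,0,-7.5,0,0,0]]'
```

```text
[[553. 323.]
 [523. 237.]] [14. 15.] [ 43. -48.] 91.40280488020134
[151. 151.] [ 61. -64.]
time_s: 18.23
ee_pos: [438.0, 317.3, 129.6]
tcp_rot: [0.176, 0.984, -0.002, -0.002]
wrist_force: [-0.3, -0.0, -1.5]
opening: 0.256
grasp_force: 62.2
```

```bash
python3 -m handwheel '[[0,0,-1,0.5,1.4,0],[0,0,-2,1.04,2.82,0],[0,0,-2.8,1.04,2.82,0],[0,0,-3.4,1.04,2.82,0],[0,0,-3.7,1.04,2.82,0],[0,0,-3.7,1.04,2.82,0],[0,0,-3.7,1.04,2.82,0]]'
```

```text
time_s: 18.82
ee_pos: [438.9, 318.8, 95.5]
tcp_rot: [0.175, 0.984, 0.005, -0.026]
wrist_force: [-1.1, -0.5, -0.5]
opening: 0.25
grasp_force: 62.2
```

```bash
python3 -m handwheel '[[0,0,-0.2,0,0,0],[0,0,-0.3,0,0,0],[0.47,-0.17,-0.3,0,0,0],[0.94,-0.35,-0.3,0,0,0],[1.41,-0.52,-0.3,0,0,0],[1.88,-0.69,-0.3,0,0,0],[2.35,-0.86,-0.3,0,0,0],[2.82,-1.04,-0.3,0,0,0],[3.28,-1.21,-0.3,0,0,0],[3.75,-1.38,-0.3,0,0,0],[4.22,-1.55,-0.3,0,0,0],[4.69,-1.73,-0.3,0,0,0]]'
python3 -m handwheel '[[0.38,-0.14,0,0,0,0],[0.75,-0.28,0,0,0,0],[1.13,-0.41,0,0,0,0],[1.5,-0.55,0,0,0,0],[1.88,-0.69,0,0,0,0],[2.25,-0.83,0,0,0,0],[2.25,-0.83,0,0,0,0]]'
python3 - <<'E'
from h import *
c=cam('top');save(c,'m6.png',(170,140,290,240),5); print(bot.get_obs()['wrist_force'])
E
```

```text
time_s: 19.82
ee_pos: [485.4, 302.4, 93.8]
tcp_rot: [0.175, 0.984, 0.006, -0.026]
wrist_force: [-9.6, 4.1, 13.5]
opening: 0.252
grasp_force: 64.1
time_s: 20.4
ee_pos: [508.7, 293.8, 93.6]
tcp_rot: [0.175, 0.984, 0.005, -0.025]
wrist_force: [-4.2, 2.1, 7.1]
opening: 0.249
grasp_force: 63.4
[-3.64007856  2.60935364  6.93063063]
```

View pics/m6.png

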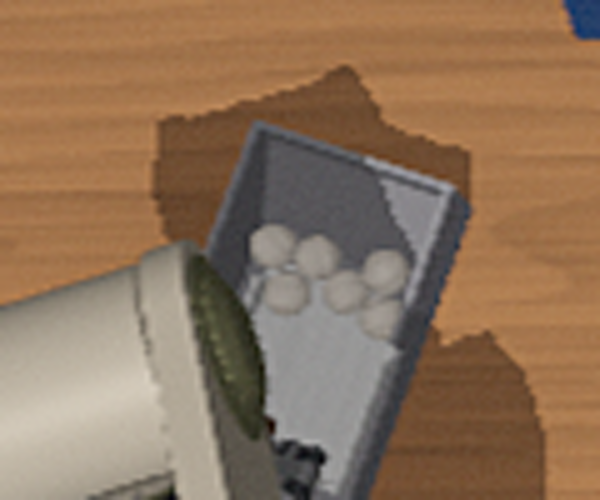

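The near row is riding on the lip and the far row is at the foot of the slope. Now drive the lip up the slope while tilting back, with the heel kept just above the floor.

```bash
python3 -m handwheel '[[0.4,-0.15,0,0,0,0],[0.75,-0.28,0,0,0,0],[1.1,-0.4,0,0,0,0],[1.41,-0.52,0,0,0,0],[1.4,-0.51,-0.1,-1.04,-2.82,0],[1.36,-0.5,-0.2,-2.07,-5.63,0],[1.5,-0.55,-0.2,-2.93,-7.98,0],[1.67,-0.61,-0.2,-3.8,-10.3,0]]'
python3 - <<'E'
from h import *
c=cam('top');save(c,'m7.png',(190,150,290,230),5); print(bot.get_obs()['wrist_force'])
E
```

```text
time_s: 21.12
ee_pos: [523.0, 288.3, 90.9]
tcp_rot: [0.175, 0.982, -0.012, 0.068]
wrist_force: [-11.9, 3.6, 8.3]
opening: 0.252
grasp_force: 63.8
[-6.22673172  2.7156979   4.4800973 ]
```

View pics/m7.png

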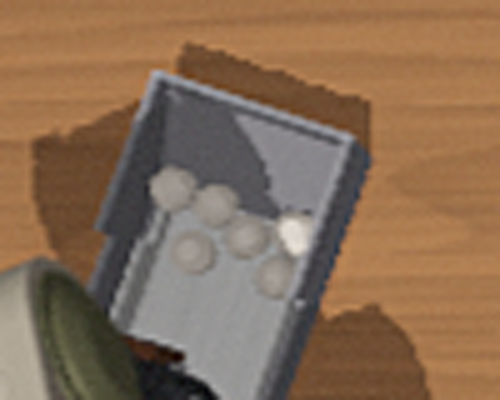

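```bash
python3 -m handwheel '[[0.19,-0.07,0,-0.86,-2.35,0],[0.39,-0.15,-0.05,-1.73,-4.69,0],[0.62,-0.23,-0.1,-2.59,-7.04,0],[0.62,-0.23,-0.1,-2.59,-7.04,0],[0.5,-0.18,0.2,-3.2,-8.7,0],[0.32,-0.12,0.4,-3.8,-10.3,0],[-0.1,0.05,0.5,-4.7,-12.7,0],[-0.49,0.18,0.65,-5.5,-15,0],[-0.49,0.18,0.65,-5.5,-15,0]]'
cat > cnt.py <<'E'
from h import *
import sys
e=np.array([.9385,-.3453]);n=np.array([.3453,.9385]);O=np.array([525.3,287])
c=cam('top');im=c['color'].astype(int)
x0,y0,x1,y1=map(int,sys.argv[1:5]);zz=float(sys.argv[5])
# warm-white blobs: r-b small positive & locally bright
b=im[:,:,0]-im[:,:,2]; m=((im[:,:,0]>115)&(b>6)&(b<60)&(im[:,:,1]-im[:,:,2]<35)).astype(np.uint8)*255
q=np.zeros_like(m);q[y0:y1,x0:x1]=m[y0:y1,x0:x1]
k,_,st,ce=cv2.connectedComponentsWithStats(q,connectivity=4)
for t,p in zip(st[1:],ce[1:]):
    if t[4]>12:
        w=ray(c,[p],zz)[0,:2];print(p.round(1),t[2:5],'world',w.round(0),'bin',((w-O)@e).round(),((w-O)@n).round())
o=bot.get_obs();print(o['ee_pos'].round(1),o['wrist_force'].round(1),o['opening'].round(3))
E
python3 cnt.py 190 150 290 260 40
```

```text
time_s: 21.92
ee_pos: [518.1, 289.3, 95.9]
tcp_rot: [0.171, 0.963, -0.037, 0.204]
wrist_force: [-1.1, -0.1, -3.5]
opening: 0.248
grasp_force: 61.9
[234.4 192.1] [ 35  20 277] world [615. 261.] bin 93.0 7.0
[227.1 199.8] [ 9  9 71] world [594. 282.] bin 66.0 19.0
[244.  205.3] [ 9 10 63] world [577. 234.] bin 67.0 -32.0Traceback (most recent call last):
  File "cnt.py", line 13, in <module>
    o=bot.get_obs();print(o['ee_pos'].round(1),o['wrist_force'].round(1),o['opening'].round(3))
                                                                         ^^^^^^^^^^^^^^^^^^
AttributeError: 'float' object has no attribute 'round'
```

```bash
sed -i "s/o\['opening'\].round(3)/o['opening']/" cnt.py
python3 -m handwheel '[[-0.2,0.1,0.4,-0.7,-1.9,0],[-0.5,0.18,1.2,-1.4,-3.8,0],[-0.5,0.18,2.4,-1.4,-3.8,0],[-0.5,0.18,4,-1.4,-3.8,0],[-0.5,0.18,6,-1.4,-3.8,0],[-0.5,0.18,8,-1.4,-3.8,0],[-0.5,0.18,9.5,-1.4,-3.8,0],[-0.5,0.18,10.5,-1.4,-3.8,0],[-0.5,0.18,10.5,-1.4,-3.8,0],[-0.5,0.18,10.5,-1.4,-3.8,0],[-0.5,0.18,10.5,-1.4,-3.8,0]]'
python3 cnt.py 190 150 300 260 145
```

```text
time_s: 22.88
ee_pos: [514.8, 290.3, 200.4]
tcp_rot: [0.17, 0.955, -0.043, 0.237]
wrist_force: [-0.2, 0.1, -3.3]
opening: 0.251
grasp_force: 61.9
[219.9 183. ] [11 10 83] world [624. 275.] bin 97.0 23.0
[239.3 190.2] [11 11 92] world [605. 226.] bin 96.0 -30.0
[215.8 196.5] [12 10 89] world [590. 285.] bin 61.0 20.0
[235.3 201.3] [11 10 81] world [576. 236.] bin 66.0 -31.0
[224.9 224.3] [11 10 82] world [519. 262.] bin 2.0 -26.0
[514.8 290.4 200.4] [-0.  -0.3 -4. ] 0.25033218502553933
```

All six appear to be aboard (five visible, and the load force fits six). Carrying to the tray while yawing the mouth towards -y.

```bash
python3 -m handwheel '[[0,-1,0,0,0,-1.8],[0,-2.5,0,0,0,-4.5],[0,-4.5,0,0,0,-8],[0.1,-7,0,0,0,-12.6],[0.2,-10,0,0,0,-18],[0.3,-13,0,0,0,-23.4],[0.4,-16,0,0,0,-28.8],[0.5,-19,0,0,0,-34.2],[0.6,-22,0,0,0,-39.6],[0.7,-25,0,0,0,-45],[0.7,-28,0,0,0,-50.4],[0.7,-31,0,0,0,-55.8]]'
python3 -m handwheel '[[0,-2.5,0,0,0,-4.5],[0,-5,0,0,0,-9],[0,-7,0,0,0,-12.6],[0,-8.5,0,0,0,-15.3],[0,-9.3,0,0,0,-16.8],[0,-9.6,0,0,0,-17.4],[0,-9.6,0,0,0,-17.4],[0,-9.6,0,0,0,-17.4]]'
python3 cnt.py 330 150 470 300 145; python3 -c "
from h import *
print(bot.get_obs()['joints'].round(2),bot.get_obs()['tcp_rot'].round(3))"
```

```text
time_s: 23.93
ee_pos: [521.6, -21.1, 201.4]
tcp_rot: [0.6, 0.763, -0.15, 0.19]
wrist_force: [0.8, 0.2, -3.5]
opening: 0.255
grasp_force: 61.9
time_s: 24.6
ee_pos: [522.0, -114.8, 201.6]
tcp_rot: [0.706, 0.666, -0.176, 0.166]
wrist_force: [0.1, 0.8, -3.3]
opening: 0.25
grasp_force: 61.9
[344.9 241.3] [  39  119 3128] world [468. -40.] bin 59.0 -327.0
[426.7 201.2] [41  9 81] world [ 566. -254.] bin 225.0 -494.0
[383.1 220.2] [ 15  33 208] world [ 519. -140.] bin 142.0 -402.0
[416.8 225.1] [ 11  34 120] world [ 505. -225.] bin 157.0 -488.0
[355.7 210.2] [ 3 11 19] world [547. -70.] bin 143.0 -328.0
[408.5 239.5] [24  3 36] world [ 469. -202.] bin 116.0 -478.0
[423.5 245.1] [17  7 40] world [ 454. -240.] bin 115.0 -519.0
[ 522.  -114.6  201.7] [ 0.4  0.6 -3. ] 0.2518885580526749
[-0.21  0.4   1.46 -0.51  1.25  0.  ] [ 0.706  0.666 -0.176  0.166]
```

```bash
python3 -m handwheel '[[-0.03,-0.44,-0.8,7,-0.43,0],[-0.06,-1.06,-1.7,14,-0.85,0],[-0.11,-1.87,-2.2,21,-1.3,0],[-0.17,-2.85,-2.2,27.9,-1.7,0],[-0.24,-4,-1.9,34.9,-2.1,0],[-0.32,-5.29,-1.4,41.9,-2.6,0],[-0.32,-5.29,-1.4,41.9,-2.6,0],[-0.32,-5.29,-1.4,41.9,-2.6,0]]'
python3 -m handwheel '[[-0.04,-0.6,0.2,3,-0.18,0],[-0.07,-1.2,0.4,6,-0.37,0],[-0.11,-1.84,0.6,9,-0.55,0],[-0.15,-2.48,0.8,12,-0.73,0],[-0.19,-3.15,1.1,15,-0.92,0],[-0.23,-3.82,1.4,18,-1.1,0],[-0.32,-5.21,1.6,24,-1.46,0],[-0.41,-6.63,1.8,29.9,-1.83,0],[-0.49,-8.06,1.7,35.9,-2.2,0],[-0.58,-9.51,1.7,41.9,-2.56,0],[-0.58,-9.51,1.7,41.9,-2.56,0],[-0.58,-9.51,1.7,41.9,-2.56,0]]'
python3 -c "
from h import *
o=bot.get_obs();print(o['joints'].round(2),o['tcp_rot'].round(3),o['ee_pos'].round(1),o['wrist_force'])"
```

```text
time_s: 25.32
ee_pos: [518.7, -169.5, 187.5]
tcp_rot: [0.723, 0.68, 0.089, -0.082]
wrist_force: [-0.3, -0.5, -3.4]
opening: 0.247
grasp_force: 61.9
time_s: 26.32
ee_pos: [513.5, -262.8, 203.4]
tcp_rot: [0.644, 0.605, 0.341, -0.322]
wrist_force: [-0.2, -0.1, -1.4]
opening: 0.248
grasp_force: 62.2
[-0.93  0.74  1.06  0.66  2.08 -0.76] [ 0.644  0.605  0.341 -0.322] [ 513.5 -262.8  203.4] [-0.24665512 -0.08644639 -1.38376187]
```

The load force dropped to the empty-scoop value, so the pan is empty. Retreating upright to the clear bench.

```bash
python3 -m handwheel '[[0,0,2,0,0,0],[0,0.5,4.5,-3,0.2,0],[0,1.5,6,-9,0.5,0],[0.2,3.5,6,-16,1,0],[0.5,6,6,-23,1.4,0],[1,9,6,-30,1.8,0],[1.5,12,5,-37,2.2,0],[2,15,4,-44,2.7,0],[2.8,18,3,-51,3.1,0],[3.5,21,2,-55.9,3.4,0],[4,23.5,1,-55.9,3.4,0],[4.4,26,0,-55.9,3.4,0]]'
python3 -m handwheel '[[0.1,1.5,-1.5,0,0,0],[0.25,2.3,-3.5,0,0,0],[0.25,2.3,-6,0,0,0],[0.25,2.3,-8,0,0,0],[0.25,2.3,-9.5,0,0,0],[0.25,2.3,-10.2,0,0,0],[0.25,2.3,-10.2,0,0,0],[0.25,2.3,-10.2,0,0,0]]'
python3 -c "
from h import *
from scipy.spatial.transform import Rotation as R
o=bot.get_obs();r=R.from_quat(o['tcp_rot']);print(r.as_matrix()[:,2].round(4),o['ee_pos'].round(1))"
```

```text
time_s: 27.32
ee_pos: [556.5, 1.5, 206.2]
tcp_rot: [0.726, 0.688, 0.001, 0.003]
wrist_force: [-0.1, -0.7, -1.8]
opening: 0.25
grasp_force: 62.0
time_s: 27.98
ee_pos: [560.2, 22.9, 106.3]
tcp_rot: [0.726, 0.687, 0.003, 0.004]
wrist_force: [-0.6, 7.3, 11.9]
opening: 0.249
grasp_force: 63.7
[ 0.009  -0.0012 -1.    ] [560.2  22.9 106.3]
```

Run:
```python
from h import *
c=cam('top');s=cam('scene');np.save('scene3.npy',s['color']);np.save('top3.npy',c['color'])
r=lambda im,b:cv2.resize(im[b[1]:b[3],b[0]:b[2],::-1],(400,400),interpolation=cv2.INTER_CUBIC)
cv2.imwrite('pics/m8.png',np.hstack([r(c['color'],(320,150,450,280)),r(s['color'],(230,90,370,230))]))
o=bot.get_obs();print(o['ft_torque'],o['wrist_force'])
```

```text
[ 1.1518607   0.3226442  -0.06423149] [-0.5359407   7.87552731 11.87991796]
```

View pics/m8.png

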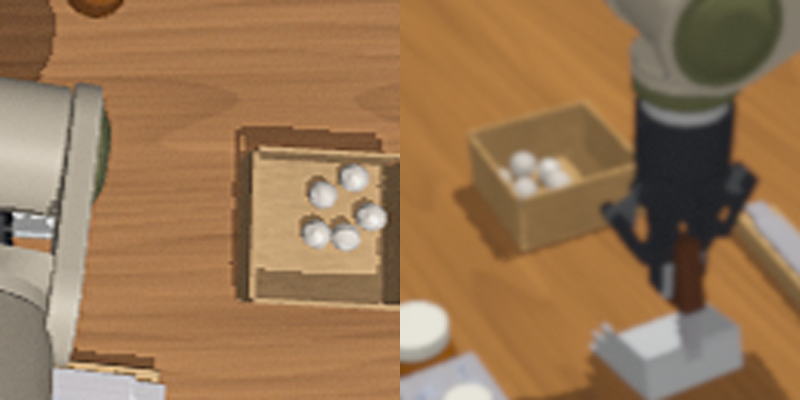

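The tray is erect with five pieces visible in it. The scoop touches the bench about 18 mm early, so I'll check its tilt in the grip numerically.

Run:
```python
from h import *
s=cam('scene');c=cam('top')
from scipy.spatial.transform import Rotation as R
o=bot.get_obs();T=o['ee_pos'];h=np.array([-.061,-.998,0]);y=np.array([.998,-.061,0]);B=np.c_[h,y,[0,0,1]]
pts={'lip+':(65,46,0),'lip-':(65,-46,0),'heel+':(-50,46,0),'heel-':(-50,-46,0),'rim+':(-50,46,40),'rim-':(-50,-46,40),'blk top+':(-42,11,136),'blk bot':(-62,11,74)}
for phi in(-12,0,12):
    Q=np.array([B@R.from_euler('y',-phi,degrees=True).apply(np.array(p)-(-42,0,87.5))+T for p in pts.values()])
    for n,cc in(('scene',s),('top',c)):
        pp=proj(cc,Q);print(phi,n,{k:pp[i].round(0).tolist() for i,k in enumerate(pts)})
hs=cv2.cvtColor(s['color'],cv2.COLOR_RGB2HSV)
m=((hs[:,:,1]<70)&(hs[:,:,2]>70)*1).astype(np.uint8)*255
q=np.zeros_like(m);q[193:240,290:365]=m[193:240,290:365]
k=max(cv2.findContours(q,0,2)[0],key=cv2.contourArea);print('seen',cv2.approxPolyDP(k,3,True).reshape(-1,2).tolist())
for n in (2,3): pass
```

```text
-12 scene {'lip+': [294.0, 208.0], 'lip-': [324.0, 197.0], 'heel+': [314.0, 229.0], 'heel-': [347.0, 216.0], 'rim+': [313.0, 215.0], 'rim-': [346.0, 202.0], 'blk top+': [320.0, 173.0], 'blk bot': [327.0, 200.0]}
-12 top {'lip+': [349.0, 196.0], 'lip-': [348.0, 227.0], 'heel+': [311.0, 194.0], 'heel-': [309.0, 226.0], 'rim+': [313.0, 192.0], 'rim-': [312.0, 225.0], 'blk top+': [323.0, 201.0], 'blk bot': [311.0, 203.0]}
0 scene {'lip+': [290.0, 198.0], 'lip-': [320.0, 187.0], 'heel+': [311.0, 225.0], 'heel-': [343.0, 213.0], 'rim+': [311.0, 213.0], 'rim-': [344.0, 201.0], 'blk top+': [323.0, 175.0], 'blk bot': [326.0, 201.0]}
0 top {'lip+': [356.0, 196.0], 'lip-': [356.0, 227.0], 'heel+': [317.0, 194.0], 'heel-': [316.0, 226.0], 'rim+': [317.0, 192.0], 'rim-': [316.0, 225.0], 'blk top+': [319.0, 201.0], 'blk bot': [312.0, 203.0]}
12 scene {'lip+': [287.0, 188.0], 'lip-': [317.0, 177.0], 'heel+': [307.0, 221.0], 'heel-': [339.0, 208.0], 'rim+': [309.0, 211.0], 'rim-': [341.0, 199.0], 'blk top+': [325.0, 178.0], 'blk bot': [326.0, 201.0]}
12 top {'lip+': [363.0, 195.0], 'lip-': [362.0, 227.0], 'heel+': [323.0, 194.0], 'heel-': [322.0, 226.0], 'rim+': [320.0, 192.0], 'rim-': [319.0, 225.0], 'blk top+': [315.0, 201.0], 'blk bot': [313.0, 203.0]}
seen [[349, 218], [347, 203], [338, 197], [306, 207], [301, 204], [297, 210], [317, 230]]
```

The scoop has pitched about 12° lip-down in the grip. I'll lift, level it by turning the tool back 12°, and set it down.

```bash
python3 -m handwheel '[[0,0,1.5,0,0,0],[0,0,3,0,0,0],[0,0,3,-6,0.4,0],[0,0,3,-12,0.7,0],[0,0,2,-12,0.7,0],[0,0,1,-12,0.7,0],[0,0,0.2,-12,0.7,0],[0,0,-0.4,-12,0.7,0],[0,0,-0.7,-12,0.7,0],[0,0,-0.7,-12,0.7,0]]'
python3 -m handwheel '[[0,0,-0.2,0,0,0],[0,0,-0.4,0,0,0],[0,0,-0.4,0,0,0]]'
```

```text
time_s: 29.02
ee_pos: [559.3, 19.2, 94.9]
tcp_rot: [0.724, 0.682, -0.076, 0.072]
wrist_force: [-0.0, -0.1, -2.1]
opening: 0.247
grasp_force: 62.0
time_s: 29.27
ee_pos: [559.6, 19.5, 91.7]
tcp_rot: [0.724, 0.682, -0.076, 0.073]
wrist_force: [-0.5, -0.5, -2.7]
opening: 0.255
grasp_force: 62.0
```

```bash
python3 -m handwheel '[[0,0,-0.2,0,0,0],[0,0,-0.3,0,0,0],[0,0,-0.3,0,0,0]]'
python3 -m handwheel '[[0,0,-0.15,0,0,0],[0,0,-0.25,0,0,0],[0,0,-0.25,0,0,0]]'
python3 -c "
from h import *
o=bot.get_obs();print(o['ft_torque'],o['ee_pos'])
s=cam('scene');hs=cv2.cvtColor(s['color'],cv2.COLOR_RGB2HSV)
m=((hs[:,:,1]<70)&(hs[:,:,2]>70)*1).astype(np.uint8)*255
q=np.zeros_like(m);q[193:240,280:365]=m[193:240,280:365]
k=max(cv2.findContours(q,0,2)[0],key=cv2.contourArea);a=cv2.approxPolyDP(k,3,True).reshape(-1,2);print(a.tolist());print(ray(s,a,0)[:,:2].round(0).tolist())"
```

```text
time_s: 29.52
ee_pos: [559.8, 19.6, 89.1]
tcp_rot: [0.724, 0.682, -0.076, 0.073]
wrist_force: [-0.4, 0.5, -0.1]
opening: 0.247
grasp_force: 62.4
time_s: 29.77
ee_pos: [560.1, 20.4, 88.0]
tcp_rot: [0.724, 0.682, -0.075, 0.074]
wrist_force: [-1.6, 7.5, 11.9]
opening: 0.25
grasp_force: 64.2
[ 0.07537456  0.74334021 -0.44051789] [560.05016031  20.39690107  87.95360505]
[[325, 193], [293, 205], [314, 232], [344, 219], [343, 205], [335, 199], [328, 206]]
[[497.0, -73.0], [596.0, -78.0], [603.0, 36.0], [513.0, 39.0], [484.0, -6.0], [488.0, -38.0], [520.0, -24.0]]
```

Level and on the bench (lip-to-heel length measured 114 mm on the z=0 plane). Releasing.

```bash
python3 -m handwheel '[[0,0,0.2,0,0,0],[0,0,0.2,0,0,0],[0,0,0.2,0,0,0],[0,0,0.2,0,0,0],[0,0,0.2,0,0,0],[0,0,0.2,0,0,0]]' 1
python3 -m handwheel '[[0,0.2,1,0,0,0],[0,0.5,2.5,0,0,0],[0,1,4.5,0,0,0],[0,1.5,7,0,0,0],[0,2.1,10,0,0,0],[0,2.9,13.5,0,0,0],[-2,6,16,0,0,0],[-5,9,18,0,0,0],[-8,12,20,0,0,0],[-11,15,20,0,0,0],[-14,18,20,0,0,0],[-14,18,20,0,0,0]]'
cat > fin.py <<'E'
from h import *
c=cam('top');s=cam('scene');im=c['color'].astype(int);np.save('top4.npy',c['color'])
b=im[:,:,0]-im[:,:,2];m=((im.min(2)>150)&(b<50)).astype(np.uint8)*255
k,_,st,ce=cv2.connectedComponentsWithStats(m,connectivity=4)
for t,p in zip(st[1:],ce[1:]):
    if t[4]>8: print(p.round(0),t[2:5],ray(c,[p],16)[0,:2].round(0))
hs=cv2.cvtColor(s['color'],cv2.COLOR_RGB2HSV)
m=((hs[:,:,1]<70)&(hs[:,:,2]>70)*1).astype(np.uint8)*255
q=np.zeros_like(m);q[185:240,280:365]=m[185:240,280:365]
k=max(cv2.findContours(q,0,2)[0],key=cv2.contourArea);a=cv2.approxPolyDP(k,3,True).reshape(-1,2);print(ray(s,a,0)[:,:2].round(0).tolist())
E
python3 fin.py
```

```text
time_s: 30.32
ee_pos: [559.6, 19.6, 88.1]
tcp_rot: [0.724, 0.682, -0.076, 0.073]
wrist_force: [-0.3, -0.3, -0.4]
opening: 1.0
grasp_force: 0.0
time_s: 31.32
ee_pos: [416.2, 202.4, 290.0]
tcp_rot: [0.723, 0.683, -0.075, 0.073]
wrist_force: [0.3, -0.4, -0.8]
opening: 1.0
grasp_force: 0.0
[381.   3.] [4 5 9] [1204. -183.]
[376.  12.] [11 12 41] [1175. -169.]
[209.   9.] [ 4  4 11] [1188.  348.]
[415.  18.] [ 4  6 15] [1153. -290.]
[428.  18.] [ 5  5 15] [1153. -329.]
[410.  21.] [ 5  9 21] [1144. -274.]
[589.  19.] [ 4  5 12] [1143. -840.]
[74. 20.] [5 4 9] [1156.  754.]
[256.  23.] [ 8  7 30] [1141.  203.]
[570.  24.] [ 9  8 34] [1127. -778.]
[315.  34.] [ 16  26 139] [1103.   25.]
[239.  38.] [ 25  28 310] [1093.  256.]
[271.  30.] [ 9  9 34] [1119.  159.]
[411.  27.] [ 9  5 21] [1124. -274.]
[578.  37.] [ 15  23 124] [1084. -799.]
[605.  27.] [ 4  4 11] [1116. -888.]
[250.  30.] [ 3  5 12] [1117.  221.]
[259.  30.] [ 4  5 10] [1118.  193.]
[65. 30.] [5 4 9] [1124.  779.]
[570.  32.] [ 4  5 13] [1103. -774.]
[568.  36.] [ 4  3 10] [1088. -766.]
[400.  37.] [4 3 9] [1090. -238.]
[342. 
[... 2590 characters left out ...]
138.] [ 21  21 329] [773. -83.]
[177. 186.] [ 9  8 58] [641. 433.]
[335. 211.] [  41   34 1097] [556. -23.]
[435. 208.] [ 9  8 58] [ 560. -316.]
[425. 213.] [ 9  8 55] [ 544. -285.]
[440. 221.] [ 8  8 54] [ 522. -329.]
[427. 227.] [ 18  10 114] [ 505. -290.]
[220. 231.] [15  6 26] [508. 307.]
[207. 233.] [ 7  5 13] [503. 343.]
[233. 239.] [ 4  5 11] [483. 272.]
[207. 245.] [ 5  8 19] [469. 345.]
[  6. 259.] [ 12  29 188] [444. 902.]
[231. 255.] [ 5 11 25] [439. 275.]
[163. 315.] [ 102  121 4460] [279. 463.]
[348. 276.] [ 48  15 491] [372. -56.]
[119. 338.] [  45  108 1160] [221. 580.]
[[486.0, 6.0], [486.0, -31.0], [522.0, -16.0], [511.0, -72.0], [599.0, -79.0], [607.0, 34.0], [522.0, 42.0]]
```

Five pieces are in the tray, but a white blob sits at about (641,433), on the bench left of the bin. It must have hopped the wall during the lift. I'll confirm it in the other view and locate the scoop handle before mending this with the scoop.

Run:
```python
from h import *
s=cam('scene');c=cam('top')
print('pred',proj(s,[(641,433,12)]).round(0))
im=s['color'].astype(int);b=im[:,:,0]-im[:,:,2];m=((im.min(2)>120)&(b<50)).astype(np.uint8)*255
k,_,st,ce=cv2.connectedComponentsWithStats(m,connectivity=4)
u=proj(s,[(641,433,12)])[0]
for t,p in zip(st[1:],ce[1:]):
    if t[4]>15 and np.hypot(*(p-u))<60: print('scene blob',p.round(1),t[2:5],ray(s,[p],12)[0].round(0))
im=c['color'].astype(int);b=im[:,:,0]-im[:,:,2];m=((im.min(2)>120)&(b<60)).astype(np.uint8)*255
m[:,:160]=0;m[:,195:]=0;m[:170]=0;m[205:]=0
M=cv2.moments(m,True);p=(M['m10']/M['m00'],M['m01']/M['m00']);print('top',p,M['m00'],ray(c,[p],12)[0].round(0))
# dark handle
hs=cv2.cvtColor(c['color'],cv2.COLOR_RGB2HSV);h=((hs[:,:,2]<110)&(hs[:,:,1]>120)*1).astype(np.uint8)*255
h[:,:300]=0;h[:,370:]=0;h[:185]=0;h[240:]=0
k,_,st,ce=cv2.connectedComponentsWithStats(h)
for t,p in zip(st[1:],ce[1:]):
    if t[4]>20: print('handle top',p.round(1),t[2:5],ray(c,[p],125)[0].round(0))
hs=cv2.cvtColor(s['color'],cv2.COLOR_RGB2HSV);h=((hs[:,:,2]<90)&(hs[:,:,1]>100)*1).astype(np.uint8)*255
h[:,300:]=h[:,300:];h[:155]=0;h[215:]=0;h[:,:300]=0;h[:,350:]=0
k,_,st,ce=cv2.connectedComponentsWithStats(h)
for t,p in zip(st[1:],ce[1:]):
    if t[4]>50: print('handle scene',p.round(1),t[2:5],ray(s,[p],105)[0].round(0))
```

```text
pred [[414. 369.]]
scene blob [414.5 369.1] [ 14  16 178] [641. 434.  12.]
top (176.74242424242425, 185.4848484848485) 66.0 [642. 434.  12.]
handle top [314.7 206.8] [ 15  11 109] [560.  35. 125.]
handle scene [328.3 194.7] [ 14  24 236] [565.  38. 105.]
```

Confirmed in both views at (641,434). The handle is at about (561,31). Plan: regrasp, drag the piece back towards the bin's outer wall with the scoop's back face, scoop it up against that wall, and tip it into the bin.

```bash
python3 -m handwheel '[[2.5,-3,0,6,-0.35,0],[5,-6,0,12,-0.7,0],[7.5,-9,-2,12,-0.7,0],[10,-12,-4,12,-0.7,0],[12.5,-15,-7,12,-0.7,0],[14.5,-17.1,-9,12,-0.7,0],[14.5,-17.1,-9,12,-0.7,0],[14.5,-17.1,-11,12,-0.7,0],[14.5,-17.1,-14,12,-0.7,0],[14.5,-17.1,-17,12,-0.7,0],[14.5,-17.1,-19,12,-0.7,0],[14.5,-17.1,-20.2,12,-0.7,0]]' 1
python3 -m handwheel '[[0,0,0,0,0,0],[0,0,0,0,0,0],[0,0,0,0,0,0],[0,0,0,0,0,0],[0,0,0,0,0,0],[0,0,0,0,0,0],[0,0,0,0,0,0],[0,0,0,0,0,0]]' 0
```

```text
time_s: 32.52
ee_pos: [563.9, 27.6, 83.8]
tcp_rot: [0.729, 0.685, -0.001, -0.0]
wrist_force: [-0.2, -0.6, -0.4]
opening: 1.005
grasp_force: 0.0
time_s: 33.18
ee_pos: [564.6, 28.8, 86.5]
tcp_rot: [0.728, 0.686, 0.0, 0.001]
wrist_force: [-0.4, 1.1, -0.6]
opening: 0.249
grasp_force: 62.3
```

```bash
python3 -m handwheel '[[0,0,1.5,0,0,0],[0,0,4,0,0,0],[0,0,7,0,0,0],[0,1,10,0,0,5],[0,3,12,0,0,11],[0,5.5,12,0,0,18],[0,8.5,12,0,0,25],[0,11.5,12,0,0,32],[0,14.5,12,0,0,39],[0,17.5,12,0,0,46],[0,20.5,12,0,0,53],[0,23.5,12,0,0,60]]'
python3 -m handwheel '[[0.3,3,0,0,0,7],[0.6,6,0,0,0,14],[1,9,0,0,0,21],[1.5,11.5,0,0,0,28],[2.2,13.5,0,0,0,35],[3,15,0,0,0,42.5],[3.6,15.1,0,0,0,42.5],[3.6,15.1,0,0,0,42.5]]'
python3 -c "
from h import *
print(bot.get_obs()['joints'].round(2))"
```

```text
time_s: 34.18
ee_pos: [564.2, 265.2, 206.1]
tcp_rot: [0.285, 0.959, 0.001, 0.0]
wrist_force: [-0.2, -1.1, -2.5]
opening: 0.249
grasp_force: 62.0
time_s: 34.85
ee_pos: [601.1, 414.9, 205.1]
tcp_rot: [-0.078, 0.997, 0.001, -0.0]
wrist_force: [-0.0, 0.3, -3.8]
opening: 0.251
grasp_force: 62.1
[ 0.44  0.74  0.73  0.    1.68 -1.29]
```

```bash
python3 -m handwheel '[[0.6,0.3,0,1,-6.2,0],[1.5,0.7,0,2,-12.4,0],[2.5,1.2,0,3,-18.5,0],[3.3,1.6,0,3.9,-24.7,0],[4,1.9,-2,3.9,-24.7,0],[4,1.9,-4.5,3.9,-24.7,0],[4,1.9,-7,3.9,-24.7,0],[4,1.9,-8.5,3.9,-24.7,0],[4,1.9,-8.5,3.9,-24.7,0],[4,1.9,-8.5,3.9,-24.7,0]]'
cat > pc.py <<'E'
from h import *
for n in('top','scene'):
    c=cam(n);im=c['color'].astype(int);b=im[:,:,0]-im[:,:,2];m=((im.min(2)>120)&(b<60)).astype(np.uint8)
    k,_,st,ce=cv2.connectedComponentsWithStats(m,connectivity=4)
    for t,p in zip(st[1:],ce[1:]):
        w=ray(c,[p],12)[0]
        if t[4]>25 and t[4]<260 and 380<w[0]<720 and 200<w[1]<520: print(n,p.round(0),t[2:5],w.round(0),'bin',((w[:2]-[525.3,287])@[.9385,-.3453]).round(),((w[:2]-[525.3,287])@[.3453,.9385]).round())
o=bot.get_obs();print(o['ee_pos'].round(1),o['wrist_force'].round(1),o['joints'].round(2))
E
python3 pc.py
```

```text
time_s: 35.68
ee_pos: [640.5, 432.6, 121.2]
tcp_rot: [-0.076, 0.973, 0.017, 0.215]
wrist_force: [0.4, -0.1, -1.9]
opening: 0.246
grasp_force: 61.9
[641.3 433.4 123.4] [ 0.5 -0.  -1.7] [ 0.49  0.71  1.1  -0.17  0.92 -1.16]
```

```bash
python3 -m handwheel '[[0,0,-1,0,0,0],[0,0,-2,0,0,0],[0,0,-3,0,0,0],[0,0,-3.4,0,0,0],[0,0,-3.4,0,0,0],[0,0,-3.4,0,0,0]]'; python3 pc.py
```

```text
time_s: 36.28
ee_pos: [640.6, 433.7, 86.9]
tcp_rot: [-0.077, 0.973, 0.018, 0.216]
wrist_force: [0.2, 0.2, -2.1]
opening: 0.249
grasp_force: 62.0
top [152. 168.] [ 8 24 53] [697. 506.  12.] bin 85.0 265.0
[640.9 433.8  87.8] [-0.  -1.1 -1.3] [ 0.49  0.74  1.14 -0.18  0.85 -1.15]
```

```bash
python3 -m handwheel '[[-0.8,-0.13,0,0,0,0],[-1.6,-0.25,0,0,0,0],[-2.4,-0.38,0,0,0,0],[-3.2,-0.5,0,0,0,0],[-4,-0.63,0,0,0,0],[-4.8,-0.75,0,0,0,0],[-5.6,-0.88,0,0,0,0],[-6.4,-1,0,0,0,0],[-7.2,-1.13,0,0,0,0],[-8,-1.26,0,0,0,0],[-8.8,-1.38,0,0,0,0],[-8.8,-1.38,0,0,0,0]]'; python3 pc.py
```

```text
time_s: 37.38
ee_pos: [551.0, 419.8, 87.2]
tcp_rot: [-0.078, 0.973, 0.018, 0.216]
wrist_force: [0.6, 0.1, -1.1]
opening: 0.249
grasp_force: 62.0
top [156. 199.] [ 8 21 51] [604. 492.  12.] bin 3.0 220.0
[552.5 420.   87.5] [ 0.3  0.3 -1.9] [ 0.54  0.63  1.39 -0.24  0.73 -1.05]
```

```bash
python3 -m handwheel '[[-0.8,-0.13,0,0,0,0],[-1.6,-0.25,0,0,0,0],[-2.4,-0.38,0,0,0,0],[-3.2,-0.5,0,0,0,0],[-4,-0.63,0,0,0,0],[-4.8,-0.75,0,0,0,0],[-5.6,-0.88,0,0,0,0],[-6.4,-1,0,0,0,0],[-7,-1.1,0,0,0,0],[-7.5,-1.18,0,0,0,0],[-7.9,-1.24,0,0,0,0],[-8.2,-1.28,0,0,0,0]]'
python3 -m handwheel '[[-0.1,0,0,0,0,0],[0.3,0,0,0,0,0],[1,0.1,0,0,0,0],[2,0.2,0,0,0,0],[4,0.5,1,0,0,0],[6,0.9,3,0,0,0],[8,1,6,0,0,0],[10,1,9,0,0,0],[12,1,11,0,0,0],[12,1,11,0,0,0]]'; python3 pc.py
```

```text
time_s: 38.48
ee_pos: [471.7, 408.4, 88.5]
tcp_rot: [-0.078, 0.973, 0.019, 0.218]
wrist_force: [6.1, 6.4, -5.0]
opening: 0.25
grasp_force: 61.4
time_s: 39.32
ee_pos: [595.8, 416.7, 202.8]
tcp_rot: [-0.076, 0.972, 0.019, 0.221]
wrist_force: [-0.7, -0.2, -0.9]
opening: 0.249
grasp_force: 62.1
top [186. 241.] [10  9 74] [481. 404.  12.] bin -82.0 94.0
top [204. 242.] [11 11 56] [477. 354.  12.] bin -69.0 46.0
top [192. 249.] [ 7 17 32] [457. 388.  12.] bin -99.0 71.0
scene [463. 314.] [ 14  13 132] [480. 404.  12.] bin -83.0 94.0
[591.2 416.4 196.8] [-0.3 -0.6 -3.4] [ 0.5   0.56  1.16 -0.17  1.01 -1.17]
```

The piece now lies at bin (-82,94), just outside the wall. Next I level the scoop, yaw it to face the wall, and position it beyond the piece.

```bash
python3 -m handwheel '[[-1,0,0,-1,6.2,0],[-2,1,0,-2,12.4,0],[-3,2,0,-3,18.5,0],[-4,3,0,-3.9,24.7,0],[-4,3,0,-3.9,24.7,0]]'
python3 -m handwheel '[[0,0,0,0,0,-7],[0,0,0,0,0,-14],[0,0,0,0,0,-21],[0,0,0,0,0,-28],[0,0,0,0,0,-35],[0,0,0,0,0,-42],[0,0,0,0,0,-49],[0,0,0,0,0,-56],[0,1,0,0,0,-63],[-0.5,2,0,0,0,-70],[-1,3,0,0,0,-77],[-1.5,4,0,0,0,-84]]'
python3 -m handwheel '[[-0.4,1,0,0,0,-7],[-0.8,2,0,0,0,-14],[-1.2,2.6,0,0,0,-21],[-1.4,2.9,0,0,0,-28],[-1.4,2.9,0,0,0,-35],[-1.4,2.9,0,0,0,-35],[-1.4,2.9,0,0,0,-35]]'
python3 pc.py
python3 - <<'E'
from h import *
from scipy.spatial.transform import Rotation as R
print(R.from_quat(bot.get_obs()['tcp_rot']).as_matrix().round(3))
c=cam('scene');hs=cv2.cvtColor(c['color'],cv2.COLOR_RGB2HSV)
m=((hs[:,:,1]<70)&(hs[:,:,2]>70)).astype(np.uint8)*255
T=bot.get_obs()['ee_pos'];B=np.array([[-.3453,.9385,0],[-.9385,-.3453,0],[0,0,1]])
for th in(-12,0,12):
    Q=[B@R.from_euler('y',th,degrees=True).apply(np.array(p)-(-42,0,87.5))+T for p in[(65,46,0),(65,-46,0),(-50,46,0),(-50,-46,0),(-50,46,40),(-50,-46,40)]]
    pp=proj(c,Q);print(th,pp.round(0).tolist())
x0,y0=pp.min(0).astype(int)-25;x1,y1=pp.max(0).astype(int)+25
q=np.zeros_like(m);q[y0:y1,x0:x1]=m[y0:y1,x0:x1]
for k in cv2.findContours(q,0,2)[0]:
    if cv2.contourArea(k)>200: print('seen',cv2.approxPolyDP(k,3,True).reshape(-1,2).tolist())
E
```

```text
time_s: 39.83
ee_pos: [549.9, 448.0, 194.5]
tcp_rot: [-0.079, 0.997, 0.0, -0.004]
wrist_force: [0.7, 0.9, -2.9]
opening: 0.248
grasp_force: 62.1
time_s: 40.83
ee_pos: [535.1, 486.9, 195.7]
tcp_rot: [0.611, 0.792, 0.0, 0.002]
wrist_force: [0.2, 0.4, -2.7]
opening: 0.25
grasp_force: 62.1
time_s: 41.42
ee_pos: [521.4, 515.7, 196.2]
tcp_rot: [0.818, 0.575, 0.0, 0.001]
wrist_force: [0.2, 0.0, -2.2]
opening: 0.251
grasp_force: 62.0
top [207. 208.] [ 9 22 37] [575. 345.  12.] bin 27.0 72.0
top [186. 241.] [ 9  9 60] [481. 404.  12.] bin -82.0 95.0
scene [463. 315.] [12 11 97] [481. 406.  12.] bin -83.0 96.0
[521.6 515.7 196.8] [-0.  -0.8 -3.1] [ 0.62  0.75  0.73 -0.    1.66  0.96]
[[ 0.338  0.941  0.002]
 [ 0.941 -0.338 -0.002]
 [-0.001  0.002 -1.   ]]
-12 [[457.0, 281.0], [501.0, 272.0], [484.0, 343.0], [531.0, 331.0], [495.0, 336.0], [543.0, 323.0]]
0 [[457.0, 296.0], [501.0, 286.0], [490.0, 354.0], [537.0, 340.0], [498.0, 341.0], [547.0, 328.0]]
12 [[460.0, 312.0], [503.0, 301.0], [496.0, 363.0], [544.0, 349.0], [502.0, 346.0], [551.0, 332.0]]
seen [[434, 276], [434, 308], [462, 303], [464, 308], [457, 310], [457, 319], [470, 317], [492, 354], [538, 341], [548, 329], [545, 325], [532, 330], [527, 325], [539, 309], [525, 319], [519, 311], [522, 302], [511, 286], [507, 290], [499, 286], [472, 293], [466, 276]]
```

```bash
python3 -m handwheel '[[0.14,0.4,-1,5.6,-2.07,0],[0.14,0.4,-3,5.6,-2.07,0],[0.14,0.4,-5.5,5.6,-2.07,0],[0.14,0.4,-7.5,5.6,-2.07,0],[0.14,0.4,-9,5.6,-2.07,0],[0.14,0.4,-9.7,5.6,-2.07,0],[0.14,0.4,-9.9,5.6,-2.07,0],[0.14,0.4,-9.9,5.6,-2.07,0]]'; python3 pc.py
```

```text
time_s: 42.23
ee_pos: [523.2, 520.1, 98.5]
tcp_rot: [0.818, 0.573, 0.043, -0.029]
wrist_force: [-0.1, 0.3, -1.4]
opening: 0.248
grasp_force: 62.0
top [212. 187.] [ 7 18 27] [636. 332.  12.] bin 88.0 80.0
top [207. 208.] [ 9 23 37] [574. 346.  12.] bin 26.0 72.0
top [186. 241.] [ 9  9 59] [481. 404.  12.] bin -82.0 95.0
top [145. 246.] [23  9 39] [469. 520.  12.] bin -133.0 199.0
scene [463. 315.] [12 11 93] [482. 406.  12.] bin -82.0 96.0
[523.5 520.4  99.7] [ 0.   0.5 -1.4] [0.6  0.77 0.96 0.06 1.32 0.94]
```

```bash
python3 -m handwheel '[[0,0,-0.2,0,0,0],[-0.1,-0.28,-0.35,0,0,0],[-0.35,-0.94,-0.35,0,0,0],[-0.55,-1.5,-0.35,0,0,0],[-0.76,-2.06,-0.35,0,0,0],[-0.97,-2.63,-0.35,0,0,0],[-1.17,-3.19,-0.35,0,0,0],[-1.38,-3.75,-0.35,0,0,0],[-1.55,-4.22,-0.35,0,0,0],[-1.69,-4.6,-0.35,0,0,0],[-1.69,-4.6,-0.35,0,0,0]]'; python3 pc.py
```

```text
time_s: 43.25
ee_pos: [506.6, 473.8, 96.4]
tcp_rot: [0.818, 0.573, 0.045, -0.029]
wrist_force: [0.7, 3.3, 5.8]
opening: 0.249
grasp_force: 63.0
top [209. 205.] [ 6 16 26] [584. 342.  12.] bin 37.0 72.0
top [163. 252.] [21  7 33] [452. 469.  12.] bin -132.0 145.0
[506.7 474.   96.2] [1.9 2.9 5.9] [0.56 0.7  1.13 0.07 1.23 0.89]
```

```bash
python3 -m handwheel '[[-0.17,-0.47,0,0,0,0],[-0.3,-0.85,0,0,0,0],[-0.4,-1.1,0,0,0,0],[-0.45,-1.22,0,0,0,0],[-0.45,-1.22,0,0,0,0]]'; python3 cnt.py 165 225 215 270 14
```

```text
time_s: 43.77
ee_pos: [502.4, 462.3, 96.5]
tcp_rot: [0.818, 0.573, 0.045, -0.029]
wrist_force: [2.0, 4.2, 7.6]
opening: 0.25
grasp_force: 63.2
[193.9 235. ] [ 7  9 43] world [498. 382.] bin -59.0 79.0
[502.4 462.4  96.5] [1.3 4.5 7.7] 0.24841615637751568
```

Run:
```python
from h import *
for n,P in(('top',(470,390,14)),('scene',(470,390,14))):
    c=cam(n);u=proj(c,[P])[0].astype(int);print(n,u)
    g=c['color'][u[1]-14:u[1]+14:2,u[0]-20:u[0]+20:2]
    print('\n'.join(' '.join('%3d/%3d'%(p[0],int(p[0])-int(p[2])) for p in r) for r in g))
```

```text
top [190 244]
219/  1 187/  2 148/ -1 155/  0 149/  1 143/  3 236/  3 145/  0 155/  0 158/  0 156/  0 155/  0 156/ -1 159/ -1 141/ -1  74/ -4  65/ -1  62/ -1  96/ -3  98/ -4
220/  1 223/  0 228/  1 136/  2 200/  1 223/  2 223/  2 228/  2 143/  0 157/  0 156/  2 148/  0 142/ 15 140/ 13 107/  1  62/ -4  60/ -5  65/ -2 100/ -2 101/ -2
222/  2 224/  1 225/  2 223/  0 222/  1 221/  1 219/  2 220/  1 185/  2 146/  0 151/  1 147/ 15 160/ 16 148/ 12  81/ -3  61/ -1  65/ -3  88/ -4 100/ -4 100/  0
220/  2 222/  2 221/  2 222/  1 225/  2 224/  1 222/  1 223/  1 224/  0 226/  2 141/  4 158/ 13 171/ 13 139/  8  76/  1  57/ -2  60/  0  97/ -5 100/ -4 100/  0
223/  0 224/  2 225/  2 222/  0 221/  2 220/  1 221/  1 224/  0 226/  2 223/  1 231/  0 140/ 13 160/ 17 102/ -2  59/ -3  62/ -2  81/ -3 100/ -3  98/  0  98/ -2
222/  1 219/  0 222/  2 223/  1 225/  2 225/  3 223/  0 223/  1 223/  1 223/  1 228/  2 243/  1 137/  5  82/ -3  63/ -3  64/ -1  93/ -2  98/ -2 102/  1 100/ -1
223/  2 222/  1 225/  2 222/  0 221/  1 223/  1 225/  0 226/  1 226/  1 232/  1 200/  1 158/  0 125/ -1  62/ -4  60/ -3  64/ -
[... 2709 characters left out ...]
/ -3 133/ -2 133/ -1 131/ -2 132/ -1 131/ -2 131/ -1 126/ -2
116/ -2 127/  0 133/  6 127/  2 145/  7 155/ 12 149/ 10 165/ -1 176/ -2 156/ -1 149/ -2 137/ -2 132/ -3 132/ -2 133/ -2 132/ -1 131/ -2 131/ -2 131/ -1 129/ -2
113/ -1 120/ -1 124/ -1 113/ -2 127/  1 139/  4 136/  2 164/ -2 200/ -1 199/ -2 196/ -1 186/ -1 167/ -2 142/ -2 137/ -2 133/ -2 131/ -2 131/ -2 131/ -2 126/ -2
111/  0 113/ -3 115/ -2 110/ -2 115/ -2 127/ -1 129/ -2 150/ -2 199/ -1 205/ -2 205/ -2 205/ -2 203/ -2 192/ -2 187/ -2 168/ -2 152/ -2 141/ -2 136/ -2 128/ -3
110/  3 112/ -1 110/ -3 112/ -2 111/ -3 121/ -2 130/ -1 150/ -2 198/ -2 206/ -1 206/ -1 205/ -2 207/ -2 206/ -2 205/ -2 203/ -2 200/ -2 192/ -1 181/ -1 149/ -1
```

The piece is on the pan at bin (-59,79), behind the lip at about 60, held by the wall. Now tilting back with the lip against the wall.

```bash
python3 -m handwheel '[[0.15,0.45,-0.4,-2.8,1.03,0],[0.33,0.91,-0.8,-5.6,2.07,0],[0.48,1.3,-0.8,-8.4,3.1,0],[0.63,1.72,-0.75,-11.3,4.1,0],[0.75,2.06,-0.7,-14.1,5.2,0],[0.88,2.4,-0.7,-16.9,6.2,0],[0.98,2.68,-0.7,-19.7,7.2,0],[1.09,2.96,-0.6,-22.5,8.3,0],[1.09,2.96,-0.6,-22.5,8.3,0],[1.09,2.96,-0.6,-22.5,8.3,0]]'; python3 pc.py; python3 cnt.py 165 225 215 270 40
```

```text
time_s: 44.75
ee_pos: [512.2, 491.3, 87.4]
tcp_rot: [0.808, 0.567, -0.129, 0.09]
wrist_force: [-0.2, 0.1, -2.0]
opening: 0.253
grasp_force: 62.1
top [207. 209.] [10 26 47] [571. 347.  12.] bin 22.0 72.0
scene [499. 317.] [ 6 11 35] [420. 451.  12.] bin -156.0 118.0
[512.4 490.8  88.6] [-0.4  0.  -2. ] [ 0.66  0.92  0.7  -0.17  1.78  0.99]
[166.7 229.3] [ 5 10 38] world [514. 449.] bin -66.0 148.0
[512.5 490.8  89. ] [-0.2 -0.4 -1.9] 0.25393233854874836
```

The piece rolled to the back of the pan. I'll lift it over the wall and tip it into the bin.

```bash
python3 -m handwheel '[[0,0,1,0,0,0],[0,0,3,0,0,0],[0,0,5,0,0,0],[0,0,7,0,0,0],[0,0,8.5,0,0,0],[0.3,-0.5,9,0,0,0],[0.8,-1.5,9,0,0,0],[1.4,-2.6,9,0,0,0],[1.85,-3.66,9,0,0,0],[1.85,-3.66,9,0,0,0],[1.85,-3.66,9,0,0,0]]'; python3 cnt.py 145 205 235 270 110
```

```text
time_s: 45.82
ee_pos: [531.5, 453.6, 178.2]
tcp_rot: [0.809, 0.566, -0.129, 0.09]
wrist_force: [-1.0, 0.8, -2.1]
opening: 0.247
grasp_force: 62.1
[165.4 219.5] [11 10 85] world [537. 424.] bin -37.0 133.0
[531.1 454.4 178.3] [ 0.   0.2 -2.5] 0.24748948345503047
```

```bash
python3 -m handwheel '[[-0.25,-0.67,-0.85,6.6,-2.4,0],[-0.55,-1.5,-0.9,13.1,-4.8,0],[-0.91,-2.49,-0.6,19.7,-7.3,0],[-1.1,-3,-0.4,23,-8.5,0],[-1.33,-3.62,-0.2,26.3,-9.7,0],[-1.5,-4.2,0.2,29.5,-10.9,0],[-1.8,-4.89,0.6,32.8,-12.1,0],[-2.05,-5.6,0.9,36.1,-13.3,0],[-2.3,-6.26,1.2,39.4,-14.5,0],[-2.83,-7.7,1.7,46,-16.9,0],[-3.39,-9.23,2.2,52.6,-19.3,0],[-3.39,-9.23,2.2,52.6,-19.3,0]]'; python3 cnt.py 145 205 255 280 16; python3 pc.py
```

```text
time_s: 46.87
ee_pos: [494.9, 360.2, 199.6]
tcp_rot: [0.775, 0.542, 0.268, -0.187]
wrist_force: [0.3, -0.1, -3.3]
opening: 0.251
grasp_force: 62.2
[221.4 259.9] [  73   48 2504] world [425. 303.] bin -99.0 -20.0
[208.8 234.6] [ 9  2 15] world [498. 339.] bin -44.0 39.0
[187.7 262.9] [ 4 11 17] world [419. 397.] bin -137.0 67.0
[495.9 360.8 200. ] [ 0.3 -0.9 -2.1] 0.2521075087310184
top [206. 225.] [11 10 71] [524. 348.  12.] bin -22.0 57.0
scene [353. 288.] [ 54  49 197] [628. 229.  12.] bin 117.0 -19.0
scene [440. 264.] [10 12 91] [423. 283.  12.] bin -95.0 -39.0
[497.4 362.6 201.1] [ 0.4  0.8 -1.1] [0.21 0.36 1.59 0.71 0.93 0.19]
```

A blob at scene (440,264) matches the piece on the bin floor (bin -95,-39). Levelling the scoop and returning it to clear bench.

```bash
python3 -m handwheel '[[0,0,2,0,0,0],[0,0,4,-5,1.8,0],[0,0.2,5,-11,4,0],[0,0.2,5,-17.5,6.4,0],[0.3,-1,5,-24,8.8,0],[0.8,-3,5,-30,11,0],[1.3,-6,5,-35.7,13.1,0],[2,-9,4,-35.7,13.1,0],[2.7,-12,3,-35.7,13.1,0],[3.4,-15,2,-35.7,13.1,0],[4.1,-18,1,-35.7,13.1,0],[4.8,-21,0,-35.7,13.1,0]]'
python3 -m handwheel '[[0.5,-3,0,0,0,0],[1,-6,0,0,0,0],[1.3,-9,0,0,0,0],[1.5,-11.5,0,0,0,0],[1.5,-12.7,-1,0,0,0],[1.5,-12.7,-3,0,0,0],[1.5,-12.7,-5,0,0,0],[1.5,-12.7,-6,0,0,0],[1.5,-12.7,-6,0,0,0]]'
cat > pit.py <<'E'
from h import *
from scipy.spatial.transform import Rotation as R
o=bot.get_obs();print(R.from_quat(o['tcp_rot']).as_matrix()[:,2].round(3),o['ee_pos'].round(1))
c=cam('scene');hs=cv2.cvtColor(c['color'],cv2.COLOR_RGB2HSV)
m=((hs[:,:,1]<70)&(hs[:,:,2]>70)).astype(np.uint8)*255
T=o['ee_pos'];B=np.array([[-.3453,.9385,0],[-.9385,-.3453,0],[0,0,1]])
for th in(-12,0,12):
    Q=[B@R.from_euler('y',th,degrees=True).apply(np.array(p)-(-42,0,87.5))+T for p in[(65,46,0),(65,-46,0),(-50,46,0),(-50,-46,0),(-50,46,40),(-50,-46,40)]]
    pp=proj(c,Q);print(th,pp.round(0).tolist())
x0,y0=pp.min(0).astype(int)-20;x1,y1=pp.max(0).astype(int)+20
q=np.zeros_like(m);q[y0:y1,x0:x1]=m[y0:y1,x0:x1]
for k in cv2.findContours(q,0,2)[0]:
    if cv2.contourArea(k)>150: a=cv2.approxPolyDP(k,3,True).reshape(-1,2);print('seen',a.tolist(),ray(c,a,0)[:,:2].round(0).tolist())
E
python3 pit.py; python3 pc.py
```

```text
time_s: 48.02
ee_pos: [546.3, 152.4, 200.9]
tcp_rot: [0.819, 0.574, 0.0, 0.002]
wrist_force: [0.8, 0.3, -1.0]
opening: 0.251
grasp_force: 62.2
time_s: 48.77
ee_pos: [560.0, 26.4, 139.0]
tcp_rot: [0.819, 0.574, -0.002, 0.0]
wrist_force: [-0.2, -0.2, -1.4]
opening: 0.251
grasp_force: 61.9
[-0.003 -0.002 -1.   ] [560.   26.4 139. ]
-12 [[299.0, 173.0], [333.0, 168.0], [307.0, 208.0], [344.0, 203.0], [308.0, 198.0], [345.0, 193.0]]
0 [[300.0, 184.0], [334.0, 179.0], [309.0, 213.0], [346.0, 208.0], [309.0, 201.0], [347.0, 195.0]]
12 [[302.0, 195.0], [335.0, 190.0], [310.0, 217.0], [348.0, 211.0], [310.0, 202.0], [348.0, 197.0]]
seen [[337, 169], [331, 190], [325, 187], [323, 170], [319, 181], [301, 182], [309, 213], [346, 207], [347, 196]] [[405.0, -146.0], [475.0, -75.0], [482.0, -95.0], [443.0, -164.0], [482.0, -126.0], [528.0, -150.0], [577.0, -28.0], [482.0, 4.0], [453.0, -30.0]]
top [199. 231.] [14 37 55] [509. 369.  12.] bin -43.0 72.0
scene [442. 262.] [ 12  13 106] [416. 283.  12.] bin -102.0 -42.0
[561.1  26.  141.9] [ 0.5  0.1 -2.7] [-0.16  0.48  1.41 -0.    1.25  0.18]
```

```bash
python3 -m handwheel '[[0,0,-1.5,0,0,0],[0,0,-3,0,0,0],[0,0,-4,0,0,0],[0,0,-4.6,0,0,0],[0,0,-4.9,0,0,0],[0,0,-4.9,0,0,0],[0,0,-4.9,0,0,0]]'
python3 -m handwheel '[[0,0,-0.1,0,0,0],[0,0,-0.3,0,0,0],[0,0,-0.3,0,0,0]]'
```

```text
time_s: 49.5
ee_pos: [560.5, 25.5, 92.5]
tcp_rot: [0.819, 0.574, 0.0, 0.001]
wrist_force: [0.7, -0.0, -2.9]
opening: 0.255
grasp_force: 62.1
time_s: 49.75
ee_pos: [560.1, 25.6, 88.8]
tcp_rot: [0.819, 0.574, 0.0, 0.001]
wrist_force: [-0.1, 0.8, -2.1]
opening: 0.25
grasp_force: 62.1
```

```bash
python3 -m handwheel '[[0,0,-0.15,0,0,0],[0,0,-0.25,0,0,0],[0,0,-0.25,0,0,0]]'
```

```text
time_s: 50.0
ee_pos: [560.2, 25.5, 86.4]
tcp_rot: [0.819, 0.574, 0.0, 0.001]
wrist_force: [-0.1, -0.9, -1.3]
opening: 0.251
grasp_force: 62.4
```

```bash
python3 -m handwheel '[[0,0,-0.15,0,0,0],[0,0,-0.2,0,0,0],[0,0,-0.2,0,0,0]]'; python3 pit.py
```

```text
time_s: 50.25
ee_pos: [560.3, 25.6, 86.2]
tcp_rot: [0.819, 0.574, 0.001, 0.002]
wrist_force: [-4.3, 1.6, 14.4]
opening: 0.245
grasp_force: 64.3
[ 0.003 -0.002 -1.   ] [560.3  25.6  86.2]
-12 [[299.0, 188.0], [332.0, 184.0], [307.0, 223.0], [342.0, 218.0], [308.0, 214.0], [344.0, 209.0]]
0 [[300.0, 199.0], [333.0, 194.0], [309.0, 228.0], [344.0, 223.0], [309.0, 217.0], [345.0, 211.0]]
12 [[302.0, 209.0], [334.0, 204.0], [310.0, 232.0], [346.0, 227.0], [309.0, 219.0], [346.0, 213.0]]
seen [[335, 187], [333, 204], [328, 207], [323, 189], [319, 197], [301, 197], [309, 228], [345, 222]] [[458.0, -80.0], [504.0, -24.0], [522.0, -21.0], [492.0, -90.0], [520.0, -68.0], [562.0, -94.0], [606.0, 18.0], [517.0, 49.0]]
```

```bash
python3 -m handwheel '[[0,0,0.2,0,0,0],[0,0,0.2,0,0,0],[0,0,0.2,0,0,0],[0,0,0.2,0,0,0],[0,0,0.2,0,0,0],[0,0,0.2,0,0,0]]' 1
python3 -m handwheel '[[0,0,1,0,0,0],[0,0,2.5,0,0,0],[0,0,5,0,0,0],[0,0,8,0,0,0],[0,0,11,0,0,0],[0,0,14,0,0,0],[-2,-1,17,0,0,0],[-5,-3,20,0,0,0],[-8,-5,22,0,0,0],[-11,-8,22,0,0,0],[-13,-10,22,0,0,0],[-13,-10,22,0,0,0]]'
python3 fin.py | awk '{gsub(/[\[\],]/," ")} /^ / || 1' | tail -25; python3 pc.py; python3 pit.py | grep seen
```

```text
time_s: 50.8
ee_pos: [560.1, 25.6, 86.1]
tcp_rot: [0.819, 0.574, -0.0, 0.001]
wrist_force: [-0.1, -0.2, 0.6]
opening: 1.0
grasp_force: 0.0
time_s: 51.8
ee_pos: [427.1, -76.8, 307.9]
tcp_rot: [0.82, 0.572, -0.0, 0.002]
wrist_force: [-0.5, -0.7, 0.8]
opening: 1.001
grasp_force: 0.0
 443.  75.    8  3 14    965. -366. 
 238.  77.    4  4 10   967. 256. 
 491.  92.    113   33 1063    908. -508. 
 425.  80.   33  5 62    951. -308. 
 362.  81.   17  4 28    949. -116. 
 296. 123.    34  23 750   822.  87. 
 353. 138.    21  21 328   773. -83. 
 335. 219.    46  39 802   535. -22. 
 435. 208.    9  8 57    560. -316. 
 425. 213.    9  8 54    544. -285. 
 440. 221.    8  8 54    522. -329. 
 243. 225.    4  6 11   522. 242. 
 427. 227.    18  10 110    505. -290. 
 228. 247.   24 26 98   460. 284. 
 355. 320.     85  129 2648   249. -72. 
   6. 259.    12  29 188   444. 902. 
 203. 249.    7  4 10   458. 356. 
 396. 278.     71   60 2420    361. -192. 
 210. 252.    7  2 10   450. 334. 
 227. 261.    7  6 27   422. 287. 
 333. 274.    17  13 164   378. -13. 
 419. 330.     59  111 1449    217. -249. 
 368. 367.    8  3 10    122. -101. 
 221. 396.    5  7 12    59. 301. 
  469.0  -55.0    476.0  -65.0    504.0  -24.0    520.0  -20.0    527.0  -33.0    511.0  -67.0    564.0  -90.0    606.0  18.0    517.0  49.0    491.0  13.0  
top [204. 241.] [ 40  73 156] [480. 354.  12.] bin -66.0 47.0
top [227. 261.] [ 8  9 51] [421. 289.  12.] bin -99.0 -35.0
scene [442. 262.] [11 13 99] [415. 283.  12.] bin -102.0 -41.0
[430.5 -74.1 306.6] [-0.2  0.1 -0. ] [-0.44  0.13  1.43 -0.    1.58 -0.09]
```

Final check: five pieces in the tray, the sixth on the bin floor (both views agree), the scoop upright and level, and the tin and jar unmoved. Handing in.

```bash
python3 -c "
from plant import bot
print(bot.hand_in())"
```

```text
the job is handed in; nothing more can be done
None
```

The job is handed in at about 52 s: the tray's three walls are up, five pieces are in it, and the scoop stands upright on clear bench; the sixth piece fell onto the bench during the lift, so I scooped it back into the bin, and I checked the tin and jar unmoved at the end, but not the knife block.

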